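Set the tilting mirror stand and load its mirror

TASK

Get the tilting mirror stand ready: take the side rod and tip the empty carrier until its pointer lines up with the index rider on the graduated arc, and let go; the stiff hinge stays where it is left, but its springy arm gives back several degrees on release, so go past the mark, let go, look and correct. Then take the solid mirror plate (not the one with the window) out of the rack and slide it edgewise, at the carrier's slant, down into the carrier's slot until it is fully home, with the pointer still lined up with the index at the end. Do not shift the index rider, and leave the windowed plate, the small dish, the tweezers and the filter pack where they are.

Things in the scene. Friction and masses are not known exactly. Their poses are not given: they have to be found in the camera images.
- stand: Fixed stand; origin under its centre on the table. Grey foot 150 (x) x 130 (y) x 12 mm, two cheeks 51 to 59 mm either side along x, 82 mm high, with a hinge along its x, 60 mm up. A graduated arc (radius 71 to 89 mm about the hinge) stands before the -x cheek, from 30 deg on the -y side to 60 deg on the +y side of upright. Position and yaw vary.
- carrier: Slotted carrier, springy, on a friction hub that slips at about 1 N m; springs back 5 to 8 deg when let go. Origin on the hinge, mid-cheeks; x along the hinge, z up along the slot. Starts within 18 deg of upright; must lean 26 to 43 deg to the stand's +y. Slot 9 mm (y) x 70 mm (x), floor 40 mm from hinge, straight to 110, flared to 123 mm. Outside 86 x 25 mm, mouth 94 x 34 mm.
- rod (a point): Grip point on the side rod: steel, 12 mm thick, parallel to the carrier's x, on its far (+x) side, 100 mm from the hinge along the carrier's z; this point is 88 mm from the carrier's middle. Bare rod from 43 to 114 mm, then an 18 mm button to 122 mm. Pinch it from above (fingers closing along the stand's y); it turns in the fingers.
- slot_floor (a point): Centre of the slot's floor, on the carrier, 40 mm from the hinge along the carrier's z; axes as the carrier's.
- pointer_tip (a point): Tip of the thin black pointer on the carrier, in front (-x side) of the arc: 71.5 mm to -x of the carrier's middle, 89 mm from the hinge along the carrier's z.
- index_tip (a point): Tip of the index rider, a black block 11 x 16 x 14 mm with a thumb screw, clamped on the arc's outer edge (radius 94 to 108 mm). The tip is 89 mm from the hinge, in the pointer tip's plane: the two points coincide when lined up. Its place varies: 26 to 43 deg from upright towards the stand's +y.
- rack: Fixed grey rack block 94 (x) x 124 (y) x 44 mm; two upright slots along its x, 36 mm either side of its middle in y; slot 10 mm by 72 mm, floor 8 mm above the table. Origin: centre of its underside. Position and yaw vary, and which plate stands in which slot.
- mirror: The mirror plate: solid steel plate 66 (x) x 6 (y) x 140 mm (z), its top 32 mm (108 to 140 mm) a black grip bar 11 mm thick; 0.15 kg or so. Same both ways round. It stands upright in one slot of the rack. Origin: centre of its lower edge; z up towards the grip bar, y square to its faces.
- window: The windowed plate, to be left alone: same size and grip bar as the mirror plate, but with a rectangular opening 46 x 58 mm in the middle. It stands in the other slot. Origin and axes as the mirror plate's.
- dish: Small dish 36 mm across, 12 mm high, lying between the stand and the rack; origin at the centre of its underside.
- tweezers: Tweezers 134 mm long, 9 mm high, lying near the table's front edge; origin at the centre of the underside.
- filter_pack: Flat filter pack 90 x 55 x 10 mm near the table's front edge on the left; origin at the centre of its underside.
Things that resemble listed ones, but are neither listed nor needed, are in the scene too. What is shaped like the mirror but yellow is not meant.

How it is judged:
On the way, in this order (a step that is already met when the one before it is completed fails the run):
1. the empty carrier stands with its pointer lined up with the index (tips within 5 mm, about 3 deg), released and still (distance between pointer_tip and index_tip below 0.005 m and contact force between the fingers and carrier below 0.1 N and angular speed of carrier below 0.05 rad/s and distance between mirror and slot_floor above 0.1 m), for 0.3 s.
2. the mirror plate is down on the floor of the carrier's slot (within 6 mm) and in line with it (distance between mirror and slot_floor below 0.006 m and angle between the z axis of mirror and the z axis of carrier, either way round below 0.08 rad), for 0.2 s.
At the end, for the whole second after the job is handed in: The mirror plate stands home in the carrier's slot (its lower edge's centre within 6 mm of the centre of the slot floor, in line within about 4.5 deg), released and at rest, and the pointer's tip is within 5 mm (about 3 deg) of the index tip (all of step 2 and distance between pointer_tip and index_tip below 0.005 m and contact force between the fingers and carrier below 0.1 N and angular speed of carrier below 0.05 rad/s and linear speed of mirror below 0.02 m/s and contact force between the fingers and mirror below 0.1 N); the robot touches nothing.
It fails at once if the index rider is shifted (more than 4 mm) (distance of index_tip from where it was at the start of the episode above 0.004 m).
It fails at once if the windowed plate is shifted (more than 20 mm) (distance of window from where it was at the start of the episode above 0.02 m).
It fails at once if the dish, tweezers or filter pack is shifted (more than 20 mm) (distance of any of dish, tweezers, filter_pack from where it was at the start of the episode above 0.02 m).
It also fails if it takes over 64 s, if anything falls off the work surface, if the arm or the gripper's body presses on something with over 40 N, if the wrist force passes 120 N, or if a joint passes its speed limit or range.

ROBOT

A 6-joint arm with a two-finger parallel gripper is mounted at the origin on a cart in front of the work surface, level with it; the furniture and walls round the work are solid. World frame = base frame: x ahead of the robot, y to its left, z up, the work surface at z = 0. Lengths are in m, angles in rad, forces in N, time in s.
With the tool pointing down it reaches from about 0.375 to 0.9 m from the base axis. Payload 3.1 kg.
Tool frame: the origin (TCP) lies on the centre line of the jaws, within the pads' length; the fingertips stand 14 mm ahead of it and the grasp point (between the pads) lies 5 mm behind it; z points along the fingers, y is the line along which they close (so a half turn about z gives the same grasp; the last joint's range is limited). The gripper opens to 87 mm and grips with 3 to 60 N. Pads are 19 mm wide; open, the fingers measure 117 mm over their backs; the gripper's body (75 mm by 190 mm) begins 51 mm behind the grasp point.
Start: joints at [1.073, 0.527, 1.433, -0, 1.181, -0.178], TCP at [0.196, 0.593, 0.237] pointing down, gripper open.
Joint ranges: [-3.08, 3.08], [-0.75, 2.2], [0.22, 2.44], [-1.43, 4.57], [0, 2.65], [-2.85, 2.85]. Speed limits (rad/s): [2.79, 2.79, 3.14, 3.14, 3.14, 3.14].

INTERFACE

Orientations are given as a unit quaternion [x, y, z, w].
In Python, from rig import robot gives the robot as it stands.
- The arm moves only by the tool move_arm, never from a script. Its argument "commands" is a list of rows, each an object with "hand": the finger opening in cm, from 0 to 8.7; "travel": the shift along the tool's x, y, z in cm, a list of three; "twist": the turn, a rotation vector about the tool's x, y, z in degrees, a list of three. In form: [{"hand": hand, "travel": [dx, dy, dz], "twist": [wx, wy, wz]}, ...]. A call has 1 to 5 rows; each row shifts and turns the commanded pose from where the row before left it, along the tool's axes as they then stand; what a row does not reach is not made up. A row lasts 1/12 s, in which the tool goes at most 41.7 mm and 7.16 degrees, less where a joint would pass 70% of its speed; a pose out of reach is approached as far as the arm can. A call is refused whole if a number of a shift passes 4.17 or a number of a turn 7.16, either way. A call with a gripper value outside its range is refused whole. The fingers move at their own pace and stop on an object; "force" is the grip in N (left out, the last holds). Time passes only in rows, so rows that do not move let the fingers close. It gives the time, the measured TCP pose, the force, the opening and the grip force at its end, in the units of the state.
- robot.get_obs(): the state, without advancing time (a new reading comes with each control period).
- robot.camera(name): name is "side" or "top" or "wrist"; returns a dict with "frame" (420x560x3 uint8, red, green, blue), "fov_y" (degrees; the focal length in pixels is half the picture's height over the tangent of half this angle, whatever the lens; pixels are square), "cx", "cy" (the principal point, pixels), "k1" (the pictures are not rectified: a ray, as slopes to the right and down, at radius r is drawn at 1 + k1 r^2 times it, then the intrinsics apply), "extrinsics" (4x4, takes a point from camera to world coordinates); the wrist camera has in their place "T_tool_cam" (4x4, takes a point from camera to tool coordinates, whose origin is the TCP and whose axes are the flange's). Camera axes: x right, y down, z forward; pixel columns grow to the right and rows downward; lengths in m; the calibration is good to about 2 mm. A picture is of the moment at which its call begins: read the wrist's pose just before it. There is no depth.
- robot.hand_in(): hands the job in; it is judged then, once.
The state is a dict: "time": time; "q": joint angles; "joint_velocities": joint speeds; "joint_torque": joint torques, N m; "position": TCP position; "tool_rot": TCP orientation; "ft_force": force on the tool from outside, world axes, zero at the start; "moment": the same for the moment, N m; "grip_width": finger opening in m; "grip_force": force on a finger pad.
Only numpy, scipy, OpenCV 4.12 (cv2) and the standard library are available. Lean on these libraries where they do the work, as an engineer would, in place of code of your own. Each camera call takes 0.05 s, during which the arm holds its last target. There are 200 camera calls.

## Working session

There is one attempt and no reset: what is moved stays moved. The work goes in short steps, Python scripts to look and compute and a tool call to move; the robot and the scene stay as the last step left them, time stands still between calls to the robot, and variables do not carry over. Pictures are saved under pics/ and viewed, at most 10 in all, crops included, and the job is handed in when it is done.

Besides the shell and the picture viewer there is one more tool, called as a command line: name --argument value ..., lists and objects as JSON in quotes. move_arm: Moves the arm, as the interface text tells. Its arguments: {"type":"object","properties":{"commands":{"type":"array"},"force":{"type":"number"}},"required":["commands"]}

```bash
mkdir -p pics; ls
cat > h.py <<'E'
import numpy as np, cv2
from scipy.spatial.transform import Rotation as R
from rig import robot
def cam(name):
    o=robot.get_obs(); c=robot.camera(name)
    if 'extrinsics' in c: T=np.array(c['extrinsics'])
    else:
        W=np.eye(4); W[:3,:3]=R.from_quat(o['tool_rot']).as_matrix(); W[:3,3]=o['position']; T=W@np.array(c['T_tool_cam'])
    f=c['frame'].shape[0]/2/np.tan(np.radians(c['fov_y'])/2)
    return dict(img=c['frame'],T=T,K=np.array([[f,0,c['cx']],[0,f,c['cy']],[0,0,1.]]),k=np.array([c['k1'],0,0,0.]),c=c)
def ray(c,u,v):
    p=cv2.undistortPoints(np.array([[[u,v]]],float),c['K'],c['k'])[0,0]
    d=c['T'][:3,:3]@np.array([p[0],p[1],1]); return c['T'][:3,3],d/np.linalg.norm(d)
def onz(c,u,v,z):
    o,d=ray(c,u,v); return o+d*(z-o[2])/d[2]
def tri(rs):
    A=sum(np.eye(3)-np.outer(d,d) for o,d in rs); b=sum((np.eye(3)-np.outer(d,d))@o for o,d in rs); return np.linalg.solve(A,b)
def proj(c,P):
    Ti=np.linalg.inv(c['T']); P=np.atleast_2d(P)
    r=cv2.projectPoints(P,cv2.Rodrigues(Ti[:3,:3])[0],Ti[:3,3],c['K'],c['k'])[0][:,0]; return r
def save(c,n): cv2.imwrite('pics/'+n,c['img'][:,:,::-1])
E
python3 - <<'E'
from h import *
a=cam('top');b=cam('side')
print(a['T'].round(3).tolist(),a['K'][0,0],a['k'][0],b['T'].round(3).tolist(),b['K'][0,0],b['k'][0])
save(a,'top0.png');save(b,'side0.png')
E
```

```text
pics
[[0.009, -0.993, 0.116, 0.365], [-1.0, -0.007, 0.014, 0.047], [-0.013, -0.116, -0.993, 1.221], [0.0, 0.0, 0.0, 1.0]] 541.5628427321628 -0.16103328156639546 [[-0.983, -0.092, 0.16, 0.338], [-0.183, 0.556, -0.81, 0.755], [-0.015, -0.826, -0.564, 0.612], [0.0, 0.0, 0.0, 1.0]] 409.31866261760996 -0.002739426608830342
```

View pics/top0.png

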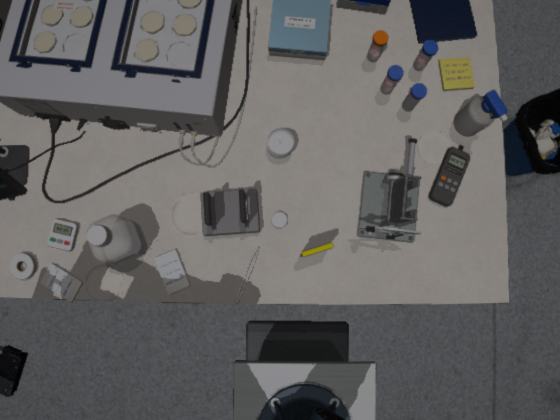

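View pics/side0.png

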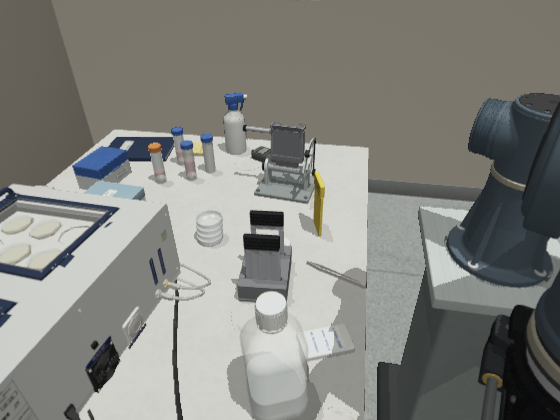

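The top view shows the stand around (390,205) with the rod button up at (411,140), the rack at (231,212) with bars at (209,208) and (244,205), the dish at (280,219), tweezers at (249,275) and the filter pack at (172,270). The side view shows the rack at (265,260) with two grip bars, (266,218) and (262,243).

Candidates for the mirror are the rack bars at top (209,208) and (244,205), and the yellow decoy at (317,249), which is excluded. I'll check the choice in a close crop.

Run:
```python
import cv2,numpy as np
t=cv2.imread('pics/top0.png');s=cv2.imread('pics/side0.png')
f=lambda i,x,y,w,h,k:cv2.convertScaleAbs(cv2.resize(i[y:y+h,x:x+w],None,fx=k,fy=k,interpolation=cv2.INTER_CUBIC),alpha=1.6)
a=f(t,350,130,80,120,5) #400x600
b=f(s,230,200,80,60,5) #400x300
c=f(s,245,115,80,60,5)
cv2.imwrite('pics/c1.png',np.hstack([a,np.vstack([b,c])]))
cv2.imwrite('pics/c2.png',np.hstack([f(t,190,170,80,80,5),f(s,230,225,80,80,5)]))
```

```text
(no output)
```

View pics/c1.png

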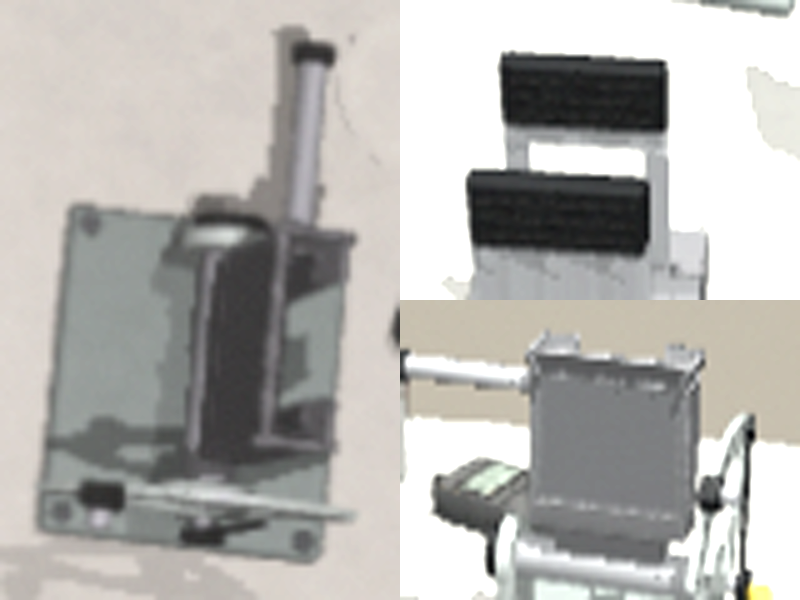

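View pics/c2.png

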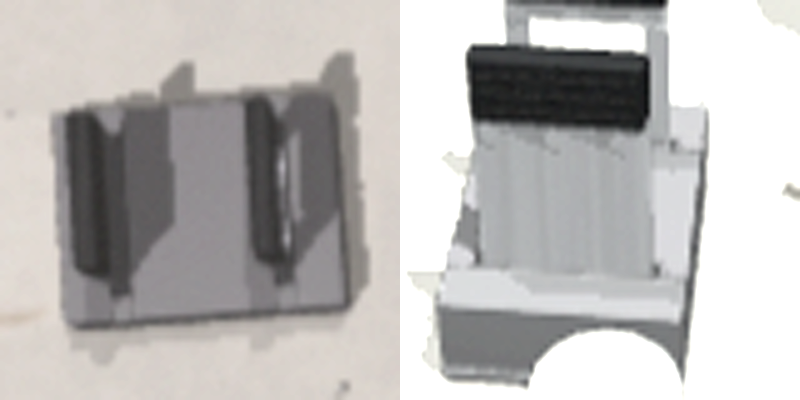

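The crops settle it: the solid plate is the left one (+y), with its bar at top px (209,208). The windowed plate is the right one at (244,205). On the stand, the index rider is at top px (370,229), the rod runs from about (411,173) to (413,142), and the foot corners are near (365,171), (420,178), (358,236) and (414,242).

```bash
cat >> h.py <<'E'
def fit(model,meas):
    m=np.array(model)[:,:2];p=np.array(meas)[:,:2];mc=m.mean(0);pc=p.mean(0)
    H=(m-mc).T@(p-pc);yaw=np.arctan2(H[0,1]-H[1,0],H[0,0]+H[1,1]);c,s=np.cos(yaw),np.sin(yaw)
    t=pc-np.array([[c,-s],[s,c]])@mc;res=p-(m@np.array([[c,s],[-s,c]])+t)
    return t,yaw,np.abs(res).max()
E
python3 - <<'E'
from h import *
a=cam('top');b=cam('side')
cr=lambda x,y:(350+x/5,130+y/5)
P=[onz(a,*cr(*q),.012) for q in [(72,205),(40,530),(320,560)]]
# also far-right corner partly hidden
t,y,r=fit([(.075,.065),(-.075,.065),(-.075,-.065)],P);print('stand',t.round(4),np.degrees(y).round(2),r)
c2=lambda x,y:(190+x/5,170+y/5)
P=[onz(a,*c2(*q),.044) for q in [(52,112),(335,93),(350,303),(67,326)]]
P2=[onz(a,*c2(*q),.044) for q in [(52,112),(335,93),(350,303),(67,322)]]
tr,yr,r=fit([(.047,.062),(.047,-.062),(-.047,-.062),(-.047,.062)],P2);print('rack',tr.round(4),np.degrees(yr).round(2),r,[np.linalg.norm(P2[i]-P2[i-1]).round(3) for i in range(4)])
# mirror bar top corners z=.148
P=[onz(a,*c2(*q),.148) for q in [(66,112),(98,112),(75,268),(106,276)]];print('bar',np.round(P,4).tolist(), np.mean(P,0))
c,s=np.cos(yr),np.sin(yr);print('exp slot',tr+[-s*.036,c*.036])
c,s=np.cos(y),np.sin(y);ex=np.array([c,s,0]);ey=np.array([-s,c,0]);S=np.r_[t,0]
def onplane(uv,x):
    o,d=ray(a,*uv);k=(x-(o-S)@ex)/(d@ex);return None
# rod: for lean th, project rod ends
for th in range(-20,50,4):
    h=np.radians(th);Q=lambda x,r:S+ex*x+ey*r*np.sin(h)+np.array([0,0,.06+r*np.cos(h)])
    pr=proj(a,[Q(.114,.1),Q(.05,.1),Q(-.0715,.089),Q(-.0715,.101)])
    ps=proj(b,[Q(.114,.1),Q(.05,.1),Q(-.0715,.089),Q(-.0715,.101)])
    print(th,((pr-[350,130])*5).round(0).tolist(),((ps-[245,115])*5+[400,300]).round(0).tolist())
E
```

```text
stand [ 0.5002 -0.1891] -6.15 0.0016206474397213455
rack [0.4828 0.1665] 4.6 0.0010187607976555046 [np.float64(0.093), np.float64(0.125), np.float64(0.093), np.float64(0.124)]
bar [[0.5104, 0.2109, 0.148], [0.5105, 0.198, 0.148], [0.4476, 0.2058, 0.148], [0.4445, 0.1932, 0.148]] [0.47824288 0.20197061 0.148     ]
exp slot [0.47995143 0.2023508 ]
-20 [[371.0, 75.0], [359.0, 230.0], [318.0, 530.0], [335.0, 530.0]] [[426.0, 356.0], [539.0, 368.0], [760.0, 415.0], [763.0, 392.0]]
-16 [[356.0, 72.0], [344.0, 227.0], [305.0, 528.0], [319.0, 528.0]] [[421.0, 357.0], [535.0, 370.0], [758.0, 417.0], [760.0, 393.0]]
-12 [[341.0, 69.0], [329.0, 224.0], [291.0, 526.0], [304.0, 525.0]] [[417.0, 359.0], [531.0, 372.0], [756.0, 419.0], [758.0, 396.0]]
-8 [[325.0, 66.0], [312.0, 222.0], [276.0, 525.0], [287.0, 523.0]] [[412.0, 362.0], [527.0, 375.0], [753.0, 422.0], [755.0, 399.0]]
-4 [[308.0, 64.0], [296.0, 219.0], [261.0, 523.0], [270.0, 521.0]] [[407.0, 366.0], [523.0, 379.0], [751.0, 426.0], [752.0, 404.0]]
0 [[292.0, 62.0], [279.0, 217.0], [246.0, 521.0], [253.0, 519.0]] [[403.0, 371.0], [519.0
[... 913 characters left out ...]
], [490.0, 445.0], [728.0, 487.0], [726.0, 473.0]]
32 [[155.0, 55.0], [142.0, 208.0], [124.0, 510.0], [112.0, 507.0]] [[368.0, 441.0], [487.0, 456.0], [726.0, 497.0], [723.0, 485.0]]
36 [[140.0, 55.0], [126.0, 208.0], [110.0, 509.0], [96.0, 506.0]] [[364.0, 453.0], [483.0, 468.0], [723.0, 509.0], [720.0, 498.0]]
40 [[125.0, 56.0], [111.0, 209.0], [96.0, 508.0], [81.0, 505.0]] [[361.0, 466.0], [480.0, 481.0], [721.0, 520.0], [718.0, 511.0]]
44 [[111.0, 57.0], [96.0, 209.0], [84.0, 508.0], [66.0, 504.0]] [[357.0, 478.0], [477.0, 494.0], [718.0, 532.0], [715.0, 524.0]]
48 [[97.0, 59.0], [83.0, 210.0], [71.0, 507.0], [53.0, 503.0]] [[355.0, 492.0], [474.0, 507.0], [716.0, 544.0], [712.0, 538.0]]
```

```bash
cat >> h.py <<'E'
S=np.array([.5002,-.1891,0]);SY=np.radians(-6.15)
ex=np.array([np.cos(SY),np.sin(SY),0]);ey=np.array([-np.sin(SY),np.cos(SY),0])
def Q(x,r,th,y=0):
    h=np.radians(th);return S+ex*x+ey*(r*np.sin(h)+y*np.cos(h))+np.array([0,0,.06+r*np.cos(h)-y*np.sin(h)])
def plan(P,yv,zv=(0,0,-1),off=0):
    "TCP to P(+off cm back along zv); y axis along +-yv"
    o=robot.get_obs();W=R.from_quat(o['tool_rot']);M=W.as_matrix();best=None
    zv=np.array(zv,float);zv/=np.linalg.norm(zv)
    for s in(1,-1):
        y=s*np.array(yv,float);y-=zv*(y@zv);y/=np.linalg.norm(y);T=np.c_[np.cross(y,zv),y,zv]
        rv=(R.from_matrix(M.T@T)).as_rotvec(degrees=True)
        if best is None or np.linalg.norm(rv)<np.linalg.norm(best[0]):best=(rv,T)
    d=np.array(P)-zv*off-o['position']
    print('t%.2f'%o['time'],'pos',np.round(o['position'],4),'d_world_cm',(d*100).round(2),'travel(cur axes)',(M.T@d*100).round(2),'travel(final axes)',(best[1].T@d*100).round(2),'twist',best[0].round(2),'q',np.round(o['q'],2),'w',round(o['grip_width'],4),'F',np.round(o['ft_force'],1))
E
python3 - <<'E'
from h import *
print(robot.get_obs()['tool_rot'])
P=Q(.088,.1,-5);print(P)
plan(P+[0,0,.09-.005],ey)
E
```

```text
[ 1.59202828e-01  9.87245663e-01 -6.39664457e-04 -2.25399192e-04]
[ 0.58675983 -0.20719301  0.15961947]
t0.20 pos [0.1962 0.5929 0.2359] d_world_cm [ 39.05 -80.01   0.87] travel(cur axes) [-62.22 -63.68  -0.8 ] travel(final axes) [-47.4  -75.37  -0.87] twist [ -0.07  -0.02 -12.17] q [ 1.07  0.53  1.43  0.    1.18 -0.18] w 0.0864 F [ 0.9 -0.3  0.4]
```

move_arm --commands '[{"hand": 8.7, "travel": [0, 0, -4], "twist": [0, 0, 0]}, {"hand": 8.7, "travel": [0, 0, -4], "twist": [0, 0, 0]}, {"hand": 8.7, "travel": [-2.8, -2.86, 0], "twist": [0, 0, 0]}, {"hand": 8.7, "travel": [-2.8, -2.86, 0], "twist": [0, 0, 0]}, {"hand": 8.7, "travel": [-2.8, -2.86, 0], "twist": [0, 0, 0]}]' --force 30

```text
time: 0.62
position: [0.2494, 0.4847, 0.3172]
tool_rot: [0.158, 0.987, 0.001, 0.001]
ft_force: [1.4, 0.1, -0.2]
grip_width: 0.0871
grip_force: 0.0
```

move_arm --commands '[{"hand": 8.7, "travel": [-2.8, -2.86, 0], "twist": [0, 0, 0]}, {"hand": 8.7, "travel": [-2.8, -2.86, 0], "twist": [0, 0, 0]}, {"hand": 8.7, "travel": [-2.8, -2.86, 0], "twist": [0, 0, 0]}, {"hand": 8.7, "travel": [-2.8, -2.86, 0], "twist": [0, 0, 0]}, {"hand": 8.7, "travel": [-2.8, -2.86, 0], "twist": [0, 0, 0]}]'

```text
time: 1.03
position: [0.3374, 0.3039, 0.3166]
tool_rot: [0.159, 0.987, 0.0, 0.0]
ft_force: [1.0, -1.2, 0.4]
grip_width: 0.0875
grip_force: 0.0
```

move_arm --commands '[{"hand": 8.7, "travel": [-2.8, -2.86, 0], "twist": [0, 0, 0]}, {"hand": 8.7, "travel": [-2.8, -2.86, 0], "twist": [0, 0, 0]}, {"hand": 8.7, "travel": [-2.8, -2.86, 0], "twist": [0, 0, 0]}, {"hand": 8.7, "travel": [-2.8, -2.86, 0], "twist": [0, 0, 0]}, {"hand": 8.7, "travel": [-2.8, -2.86, 0], "twist": [0, 0, 0]}]'

```text
time: 1.45
position: [0.4254, 0.124, 0.3167]
tool_rot: [0.159, 0.987, 0.0, 0.0]
ft_force: [0.4, 0.8, -0.4]
grip_width: 0.087
grip_force: 0.0
```

move_arm --commands '[{"hand": 8.7, "travel": [-2.8, -2.86, 0], "twist": [0, 0, 0]}, {"hand": 8.7, "travel": [-2.8, -2.86, 0], "twist": [0, 0, 0]}, {"hand": 8.7, "travel": [-2.8, -2.86, 0], "twist": [0, 0, 0]}, {"hand": 8.7, "travel": [-2.8, -2.86, 0], "twist": [0, 0, 0]}, {"hand": 8.7, "travel": [-2.8, -2.86, 0], "twist": [0, 0, 0]}]'

```text
time: 1.87
position: [0.5134, -0.0558, 0.3165]
tool_rot: [0.159, 0.987, 0.0, -0.0]
ft_force: [0.6, -0.2, 0.7]
grip_width: 0.0866
grip_force: 0.0
```

move_arm --commands '[{"hand": 8.7, "travel": [-2.8, -2.86, 0], "twist": [0, 0, 0]}, {"hand": 8.7, "travel": [-2.8, -2.86, 0], "twist": [0, 0, 0]}, {"hand": 8.7, "travel": [0, 0, 0], "twist": [0, 0, -6.1]}, {"hand": 8.7, "travel": [0, 0, 0], "twist": [0, 0, -6.1]}, {"hand": 8.7, "travel": [0, 0, 0], "twist": [0, 0, 0]}]'

```text
time: 2.28
position: [0.5482, -0.1267, 0.3159]
tool_rot: [0.053, 0.999, 0.0, -0.001]
ft_force: [-0.9, 0.7, -0.2]
grip_width: 0.087
grip_force: 0.0
```

Run:
```python
from h import *
P=Q(.088,.1,-5)
plan(P+[0,0,-.005],ey)
w=cam('wrist');save(w,'w1.png');print(proj(w,[Q(.088,.1,-5),Q(.114,.1,-5),Q(.122,.1,-5),Q(-.0715,.089,-5),Q(-.0715,.089,35)]).round(0).tolist())
```

```text
t2.28 pos [ 0.5482 -0.1267  0.3159] d_world_cm [  3.86  -8.05 -16.13] travel(cur axes) [-4.71 -7.6  16.12] travel(final axes) [-4.7  -7.59 16.13] twist [ 0.02 -0.06  0.03] q [-0.43  0.36  1.49  0.    1.29 -1.89] w 0.087 F [-0.9  0.7 -0.2]
[[193.0, 247.0], [195.0, 274.0], [195.0, 282.0], [184.0, 53.0], [259.0, 56.0]]
```

View pics/w1.png

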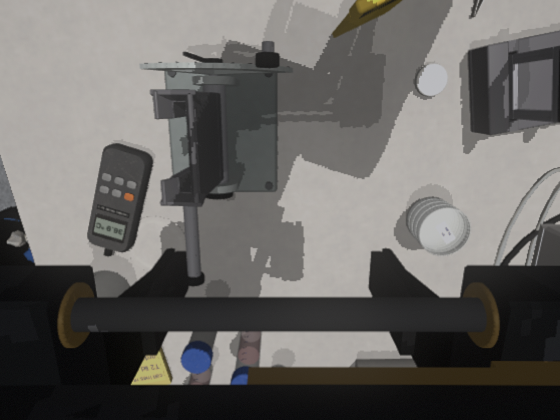

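The wrist view shows the rod at (193,247) and its button at (195,279), which match the prediction. The rider is at (267,60).

move_arm --commands '[{"hand": 8.7, "travel": [-1.57, -2.53, 0], "twist": [0, 0, 0]}, {"hand": 8.7, "travel": [-1.57, -2.53, 0], "twist": [0, 0, 0]}, {"hand": 8.7, "travel": [-1.57, -2.53, 0], "twist": [0, 0, 0]}, {"hand": 8.7, "travel": [0, 0, 4], "twist": [0, 0, 0]}, {"hand": 8.7, "travel": [0, 0, 4], "twist": [0, 0, 0]}]'

```text
time: 2.75
position: [0.5897, -0.2086, 0.2386]
tool_rot: [0.055, 0.998, -0.002, 0.004]
ft_force: [-0.2, 0.3, -0.3]
grip_width: 0.0873
grip_force: 0.0
```

move_arm --commands '[{"hand": 8.7, "travel": [0, 0, 4], "twist": [0, 0, 0]}, {"hand": 8.7, "travel": [0, 0, 4], "twist": [0, 0, 0]}, {"hand": 5, "travel": [0, 0, 0], "twist": [0, 0, 0]}, {"hand": 3, "travel": [0, 0, 0], "twist": [0, 0, 0]}, {"hand": 0.5, "travel": [0, 0, 0], "twist": [0, 0, 0]}]' --force 30

```text
time: 3.17
position: [0.5884, -0.2065, 0.1586]
tool_rot: [0.054, 0.999, -0.001, 0.002]
ft_force: [0.2, -0.5, -0.6]
grip_width: 0.0742
grip_force: 0.0
```

move_arm --commands '[{"hand": 0.5, "travel": [0, 0, 0], "twist": [0, 0, 0]}, {"hand": 0.5, "travel": [0, 0, 0], "twist": [0, 0, 0]}, {"hand": 0.5, "travel": [0, 0, 0], "twist": [0, 0, 0]}]'

```text
time: 3.42
position: [0.5882, -0.2068, 0.1592]
tool_rot: [0.053, 0.999, -0.001, 0.002]
ft_force: [-0.0, 0.8, 0.3]
grip_width: 0.0549
grip_force: 0.0
```

Run:
```python
from h import *
o=robot.get_obs();M=R.from_quat(o['tool_rot']).as_matrix()
plan(Q(.088,.1,-5)+[0,0,-.005],ey)
p=o['position']-M[:,2]*.005
d=p-S;th0=np.degrees(np.arctan2(d@ey,d[2]-.06));print('th',th0,'r',np.hypot(d@ey,d[2]-.06))
prev=Q(.088,.1,th0)
for th in np.linspace(th0,42,13)[1:]:
    q=Q(.088,.1,th);print(round(th,1),(M.T@(q-prev)*100).round(2));prev=q
```

```text
t3.42 pos [ 0.5882 -0.2068  0.1592] d_world_cm [-0.15 -0.04 -0.46] travel(cur axes) [ 0.15 -0.05  0.46] travel(final axes) [ 0.14 -0.06  0.46] twist [-0.11  0.26  0.03] q [-0.52  0.62  1.51 -0.    1.01 -1.98] w 0.0549 F [-0.   0.8  0.3]
th -4.470735914385716 r 0.104559103312373
-0.6 [-0.    0.68 -0.03]
3.3 [-0.    0.68  0.01]
7.1 [-0.    0.67  0.06]
11.0 [0.   0.67 0.11]
14.9 [0.   0.66 0.15]
18.8 [0.   0.65 0.19]
22.6 [0.   0.63 0.24]
26.5 [0.   0.62 0.28]
30.4 [0.   0.59 0.32]
34.3 [0.   0.57 0.36]
38.1 [0.   0.55 0.4 ]
42.0 [0.   0.52 0.43]
```

move_arm --commands '[{"hand": 0.5, "travel": [0.1, 0, 0.4], "twist": [0, 0, 0]}, {"hand": 0.5, "travel": [0, 0, 0], "twist": [0, 0, 0]}, {"hand": 0.5, "travel": [0, 0, 0], "twist": [0, 0, 0]}, {"hand": 0.5, "travel": [0, 0, 0], "twist": [0, 0, 0]}, {"hand": 0.5, "travel": [0, 0, 0], "twist": [0, 0, 0]}]'

```text
time: 3.83
position: [0.5859, -0.2062, 0.1525]
tool_rot: [0.053, 0.999, 0.0, -0.0]
ft_force: [0.6, 0.5, -0.1]
grip_width: 0.0218
grip_force: 0.0
```

move_arm --commands '[{"hand": 0.5, "travel": [0, 0, 0], "twist": [0, 0, 0]}, {"hand": 0.5, "travel": [0, 0, 0], "twist": [0, 0, 0]}, {"hand": 0.5, "travel": [0, 0, 0], "twist": [0, 0, 0]}, {"hand": 0.5, "travel": [0, 0, 0], "twist": [0, 0, 0]}]'

```text
time: 4.17
position: [0.5859, -0.2062, 0.1524]
tool_rot: [0.053, 0.999, -0.0, -0.0]
ft_force: [-0.3, -0.4, -0.7]
grip_width: 0.0106
grip_force: 30.0
```

move_arm --commands '[{"hand": 0.5, "travel": [0, 0.68, -0.03], "twist": [0, 0, 0]}, {"hand": 0.5, "travel": [0, 0.68, 0.01], "twist": [0, 0, 0]}, {"hand": 0.5, "travel": [0, 0.67, 0.06], "twist": [0, 0, 0]}, {"hand": 0.5, "travel": [0, 0.67, 0.11], "twist": [0, 0, 0]}, {"hand": 0.5, "travel": [0, 0.66, 0.15], "twist": [0, 0, 0]}]'

```text
time: 4.58
position: [0.5901, -0.1776, 0.1512]
tool_rot: [0.052, 0.999, -0.005, 0.001]
ft_force: [-4.7, -13.8, 5.4]
grip_width: 0.011
grip_force: 30.0
```

move_arm --commands '[{"hand": 0.5, "travel": [0, 0.65, 0.19], "twist": [0, 0, 0]}, {"hand": 0.5, "travel": [0, 0.63, 0.24], "twist": [0, 0, 0]}, {"hand": 0.5, "travel": [0, 0.62, 0.28], "twist": [0, 0, 0]}, {"hand": 0.5, "travel": [0, 0.59, 0.32], "twist": [0, 0, 0]}, {"hand": 0.5, "travel": [0, 0.57, 0.36], "twist": [0, 0, 0]}]'

```text
time: 5.0
position: [0.5939, -0.1462, 0.1382]
tool_rot: [0.052, 0.999, -0.004, 0.002]
ft_force: [-4.0, -10.1, 9.2]
grip_width: 0.011
grip_force: 30.2
```

move_arm --commands '[{"hand": 0.5, "travel": [0, 0.55, 0.4], "twist": [0, 0, 0]}, {"hand": 0.5, "travel": [0, 0.4, 0.34], "twist": [0, 0, 0]}, {"hand": 0.5, "travel": [0, 0, 0], "twist": [0, 0, 0]}, {"hand": 0.5, "travel": [0, 0, 0], "twist": [0, 0, 0]}]'

```text
time: 5.33
position: [0.5947, -0.1354, 0.13]
tool_rot: [0.052, 0.999, -0.003, 0.001]
ft_force: [-2.5, -6.9, 6.2]
grip_width: 0.0108
grip_force: 30.0
```

```bash
cat >> h.py <<'E'
def grip_th():
    o=robot.get_obs();M=R.from_quat(o['tool_rot']).as_matrix()
    d=o['position']-M[:,2]*.005-S;print('th',np.degrees(np.arctan2(d@ey,d[2]-.06)),'r',np.hypot(d@ey,d[2]-.06),'x',d@ex,'F',np.round(o['ft_force'],1),'w',o['grip_width'])
E
python3 -c "
from h import *
grip_th();a=cam('top');b=cam('side');save(a,'t2.png');save(b,'s2.png')"
```

```text
th 40.23636551610909 r 0.09829788455192755 x 0.08819230069608577 F [-2.5 -6.9  6.2] w 0.010764317300772578
```

move_arm --commands '[{"hand": 4, "travel": [0, 0, 0], "twist": [0, 0, 0]}, {"hand": 4, "travel": [0, 0, 0], "twist": [0, 0, 0]}, {"hand": 4.5, "travel": [0, 0, 0], "twist": [0, 0, 0]}, {"hand": 5, "travel": [0, 0, 0], "twist": [0, 0, 0]}, {"hand": 5, "travel": [0, 0, 0], "twist": [0, 0, 0]}]'

```text
time: 5.85
position: [0.5937, -0.1321, 0.1282]
tool_rot: [0.054, 0.999, 0.001, -0.0]
ft_force: [-0.0, 0.4, 0.4]
grip_width: 0.0364
grip_force: 0.0
```

Run:
```python
from h import *
grip_th();w=cam('wrist');a=cam('top');b=cam('side');save(w,'w3.png');save(a,'t3.png');save(b,'s3.png')
f=lambda i,x,y,w,h,k:cv2.convertScaleAbs(cv2.resize(i[y:y+h,x:x+w],None,fx=k,fy=k,interpolation=cv2.INTER_CUBIC),alpha=1.4)
A=f(a['img'],350,200,80,60,5);B=f(b['img'],275,130,60,60,5)
pw=proj(w,[Q(-.0715,.089,35)])[0];print(pw)
x,y=int(np.clip(pw[0]-50,0,460)),int(np.clip(pw[1]-30,0,360));print(x,y)
C=f(w['img'],x,y,100,60,7)
out=np.zeros((600,800,3),np.uint8);B=B[:300,:300];out[:300,:400]=A[:300];out[:300,400:700]=B;C=C[:300,:700];out[300:,:700]=C
cv2.imwrite('pics/c3.png',out[:,:,::-1])
for th in (26,29,32,35,38,41):
    P=[Q(-.0715,.089,th),Q(.075,.1,th),Q(-.0715,.101,th)]
    print(th,(((proj(a,P)-[350,200])*5)).round().tolist(),((proj(b,P)-[275,130])*5+[400,0]).round().tolist(),((proj(w,P)-[x,y])*7+[0,300]).round().tolist())
```

```text
th 42.31739058761804 r 0.0990497880730117 x 0.08686003117642266 F [-0.   0.4  0.4] w 0.0364077805292562
[ 228.3589222  -172.66001945]
178 0
26 [[146.0, 162.0], [172.0, -202.0], [137.0, 158.0]] [[580.0, 107.0], [296.0, 58.0], [578.0, 92.0]] [[38.0, -1030.0], [289.0, 2284.0], [109.0, -1246.0]]
29 [[135.0, 161.0], [159.0, -202.0], [125.0, 157.0]] [[578.0, 114.0], [293.0, 67.0], [576.0, 101.0]] [[149.0, -992.0], [380.0, 2263.0], [246.0, -1193.0]]
32 [[124.0, 160.0], [147.0, -202.0], [112.0, 157.0]] [[576.0, 122.0], [290.0, 75.0], [573.0, 110.0]] [[254.0, -951.0], [466.0, 2240.0], [374.0, -1137.0]]
35 [[113.0, 159.0], [135.0, -202.0], [100.0, 156.0]] [[574.0, 131.0], [287.0, 84.0], [571.0, 119.0]] [[353.0, -909.0], [547.0, 2217.0], [492.0, -1080.0]]
38 [[103.0, 159.0], [124.0, -201.0], [89.0, 155.0]] [[572.0, 139.0], [285.0, 94.0], [569.0, 129.0]] [[444.0, -865.0], [622.0, 2192.0], [601.0, -1022.0]]
41 [[93.0, 158.0], [113.0, -201.0], [77.0, 155.0]] [[570.0, 148.0], [282.0, 103.0], [567.0, 139.0]] [[528.0, -821.0], [692.0, 2167.0], [700.0, -963.0]]
```

View pics/c3.png

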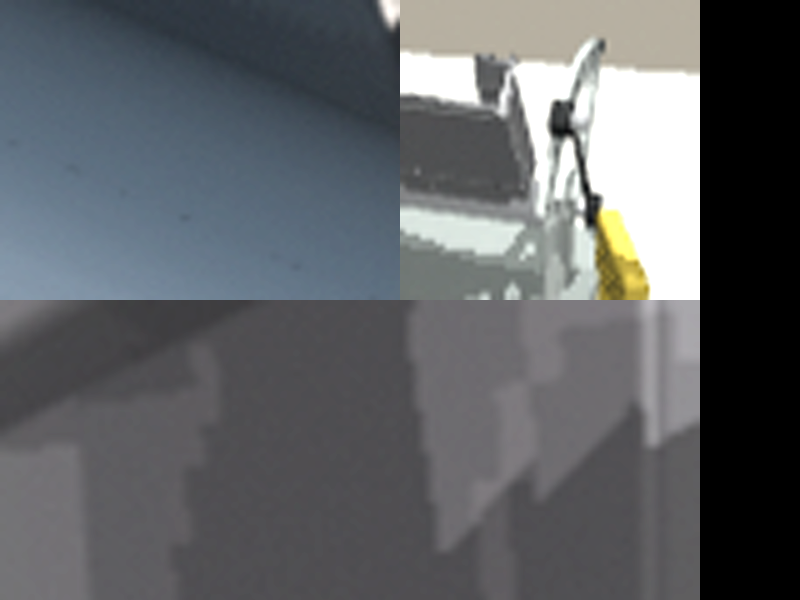

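The side crop shows the pointer, from (590,200) to (570,130), meeting the rider at (563,118), so it looks close. The arm hides the top view, so I'll back off and measure properly.

move_arm --commands '[{"hand": 5, "travel": [0, 0, -4], "twist": [0, 0, 0]}, {"hand": 5, "travel": [0, 0, -4], "twist": [0, 0, 0]}, {"hand": 5, "travel": [0, 0, -4], "twist": [0, 0, 0]}, {"hand": 5, "travel": [0, 0, -4], "twist": [0, 0, 0]}, {"hand": 5, "travel": [0, 4, 0], "twist": [0, 0, 0]}]'

```text
time: 6.42
position: [0.603, -0.0998, 0.2972]
tool_rot: [0.056, 0.998, -0.004, 0.009]
ft_force: [1.2, 0.1, 1.6]
grip_width: 0.0501
grip_force: 0.0
```

move_arm --commands '[{"hand": 5, "travel": [0, 4.1, 0], "twist": [0, 0, 0]}, {"hand": 5, "travel": [0, 4.1, 0], "twist": [0, 0, 0]}, {"hand": 5, "travel": [0, 4.1, 0], "twist": [0, 0, 0]}, {"hand": 5, "travel": [0, 4.1, 0], "twist": [0, 0, 0]}, {"hand": 5, "travel": [0, 0, 0], "twist": [0, 0, 0]}]'

```text
time: 6.83
position: [0.6148, 0.0782, 0.2879]
tool_rot: [0.05, 0.999, 0.003, -0.001]
ft_force: [0.3, -1.1, -0.4]
grip_width: 0.0499
grip_force: 0.0
```

Run:
```python
from h import *
w=cam('wrist');a=cam('top');b=cam('side');save(w,'w4.png');save(a,'t4.png');save(b,'s4.png')
f=lambda i,x,y,w,h,k:cv2.convertScaleAbs(cv2.resize(i[y:y+h,x:x+w],None,fx=k,fy=k,interpolation=cv2.INTER_CUBIC),alpha=1.4)
A=f(a['img'],350,130,80,120,5)
pw=proj(w,[Q(-.0715,.089,35)])[0];print(pw)
B=f(b['img'],282,130,50,40,8)
x,y=int(np.clip(pw[0]-28,0,505)),int(np.clip(pw[1]-20,0,375));print(x,y)
C=f(w['img'],x,y,57,40,7)
out=np.zeros((600,800,3),np.uint8);out[:,:400]=A;out[:320,400:]=B;out[320:,400:799]=C
cv2.imwrite('pics/c4.png',out[:,:,::-1])
for th in (26,29,32,35,38,41):
    P=[Q(-.0715,.089,th),Q(.06,.1,th),Q(.114,.1,th),Q(-.0715,.101,th)]
    print(th,(((proj(a,P)-[350,130])*5)).round().tolist(),((proj(b,P)-[282,130])*8+[400,0]).round().tolist(),((proj(w,P)-[x,y])*7+[400,320]).round().tolist())
```

```text
[-39.93012267 -19.41466347]
0 0
26 [[146.0, 512.0], [169.0, 185.0], [180.0, 55.0], [137.0, 508.0]] [[632.0, 171.0], [222.0, 99.0], [62.0, 79.0], [629.0, 147.0]] [[-63.0, 160.0], [220.0, 1497.0], [326.0, 1957.0], [-107.0, 125.0]]
29 [[135.0, 511.0], [156.0, 184.0], [168.0, 55.0], [125.0, 507.0]] [[629.0, 183.0], [217.0, 112.0], [57.0, 92.0], [625.0, 161.0]] [[-1.0, 167.0], [280.0, 1493.0], [382.0, 1950.0], [-34.0, 134.0]]
32 [[124.0, 510.0], [144.0, 184.0], [156.0, 55.0], [112.0, 507.0]] [[625.0, 196.0], [213.0, 126.0], [52.0, 106.0], [622.0, 176.0]] [[60.0, 175.0], [339.0, 1489.0], [437.0, 1942.0], [38.0, 144.0]]
35 [[113.0, 509.0], [132.0, 184.0], [144.0, 55.0], [100.0, 506.0]] [[622.0, 209.0], [209.0, 140.0], [48.0, 120.0], [618.0, 191.0]] [[120.0, 184.0], [397.0, 1485.0], [492.0, 1934.0], [110.0, 155.0]]
38 [[103.0, 509.0], [121.0, 184.0], [132.0, 56.0], [89.0, 505.0]] [[619.0, 223.0], [205.0, 155.0], [44.0, 135.0], [614.0, 206.0]] [[180.0, 193.0], [454.0, 1480.0], [545.0, 1925.0], [180.0, 166.0]]
41 [[93.0, 508.0], [110.0, 185.0], [121.0, 56.0], [77.0, 505.0]] [[616.0, 237.0], [201.0, 171.0], [40.0, 150.0], [611.0, 222.0]] [[238.0, 202.0], [510.0, 1476.0], [597.0, 1916.0], [248.0, 177.0]]
```

View pics/c4.png

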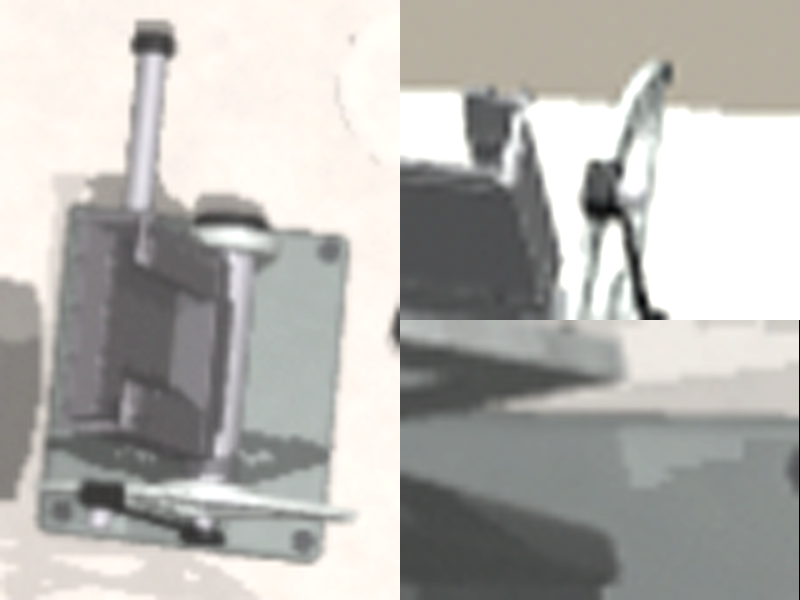

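The top crop puts the rod at (143,200) to (153,60), giving a lean of about 32.5°. The rider at (101,495) gives about 34.7°, so the carrier is roughly 2° short. I'll take a nearer wrist view above the pointer to measure this accurately.

Run:
```python
from h import *
plan([.435,-.13,.29],ey)
```

```text
t6.98 pos [0.615  0.0707 0.2877] d_world_cm [-18.   -20.07   0.23] travel(cur axes) [ 15.8  -21.84  -0.2 ] travel(final axes) [ 15.75 -21.88  -0.23] twist [-0.03 -0.07  0.14] q [-0.07  0.47  1.39 -0.    1.29 -1.53] w 0.0501 F [-0.3 -0.8  0.1]
```

move_arm --commands '[{"hand": 4, "travel": [2.3, -3.1, 0], "twist": [0, 0, 0]}, {"hand": 4, "travel": [2.3, -3.1, 0], "twist": [0, 0, 0]}, {"hand": 4, "travel": [2.3, -3.1, 0], "twist": [0, 0, 0]}, {"hand": 4, "travel": [2.3, -3.1, 0], "twist": [0, 0, 0]}, {"hand": 4, "travel": [2.3, -3.1, 0], "twist": [0, 0, 0]}]'

```text
time: 7.4
position: [0.4827, -0.0743, 0.2881]
tool_rot: [0.054, 0.999, -0.0, -0.0]
ft_force: [0.2, -1.1, 0.3]
grip_width: 0.0401
grip_force: 0.0
```

move_arm --commands '[{"hand": 4, "travel": [2.3, -3.1, 0], "twist": [0, 0, 0]}, {"hand": 4, "travel": [2.0, -3.1, 0], "twist": [0, 0, 0]}, {"hand": 4, "travel": [0, 0, 0], "twist": [0, 0, 0]}, {"hand": 4, "travel": [0, 0, 0], "twist": [0, 0, 0]}]'

```text
time: 7.73
position: [0.4339, -0.1314, 0.2884]
tool_rot: [0.057, 0.998, 0.0, 0.0]
ft_force: [0.4, 0.0, -0.4]
grip_width: 0.0401
grip_force: 0.0
```

Run:
```python
from h import *
w=cam('wrist');save(w,'w5.png')
pw=proj(w,[Q(-.0715,.089,35)])[0];print(pw)
x,y=int(np.clip(pw[0]-60,0,460)),int(np.clip(pw[1]-40,0,345));print(x,y)
C=cv2.convertScaleAbs(cv2.resize(w['img'][y:y+75,x:x+100],None,fx=8,fy=8,interpolation=cv2.INTER_CUBIC),alpha=1.3)
cv2.imwrite('pics/c5.png',C[:,:,::-1])
for th in (29,32,35,38):
    print(th,((proj(w,[Q(-.0715,.03,th),Q(-.0715,.06,th),Q(-.0715,.089,th),Q(-.0715,.101,th)])-[x,y])*8).round().tolist())
```

```text
[279.87849612 196.18575764]
219 156
29 [[183.0, 225.0], [291.0, 277.0], [411.0, 334.0], [467.0, 361.0]]
32 [[195.0, 224.0], [315.0, 273.0], [450.0, 328.0], [512.0, 353.0]]
35 [[206.0, 222.0], [339.0, 269.0], [487.0, 321.0], [555.0, 345.0]]
38 [[217.0, 220.0], [362.0, 265.0], [522.0, 315.0], [595.0, 337.0]]
```

View pics/c5.png

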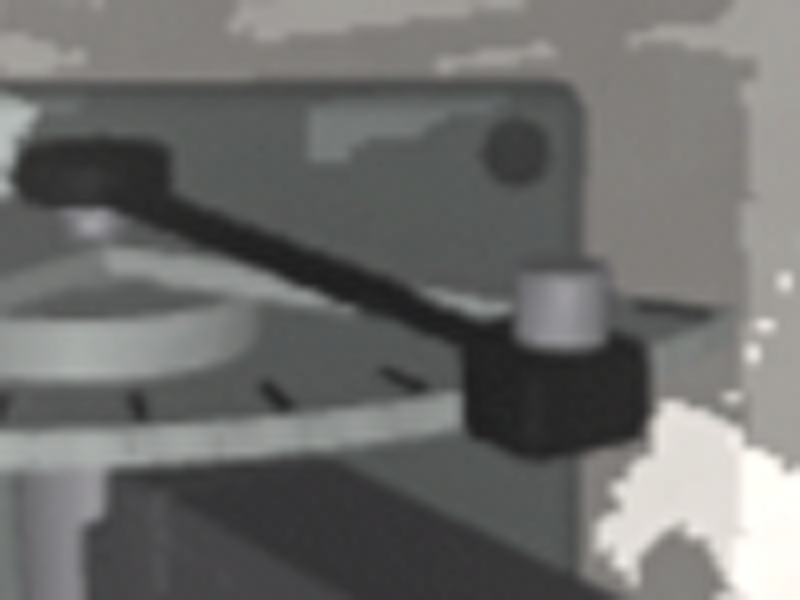

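The wrist crop shows the pointer from (150,190) to (465,340), merging with the rider block, which spans (465–645, 330–455). I'll fit the pointer line and cast its pixels onto the pointer plane.

```bash
cat > meas.py <<'E'
from h import *
def onpl(c,uv,x):
    o,d=ray(c,*uv);k=(x-(o-S)@ex)/(d@ex);p=o+k*d-S;return np.degrees(np.arctan2(p@ey,p[2]-.06)),np.hypot(p@ey,p[2]-.06)*1000
def prof(c,uv0,uv1,n=8):
    "along expected pointer, find darkest crossing perpendicular, subpixel"
    g=cv2.cvtColor(c['img'],cv2.COLOR_RGB2GRAY).astype(np.float32);uv0,uv1=map(np.array,(uv0,uv1));d=(uv1-uv0)/np.linalg.norm(uv1-uv0);nn=np.array([-d[1],d[0]])
    out=[]
    for t in np.linspace(0,1,n):
        p=uv0+t*(uv1-uv0);s=np.arange(-4,4.01,.2);q=p+s[:,None]*nn
        v=cv2.remap(g,q[:,:1].astype(np.float32),q[:,1:].astype(np.float32),cv2.INTER_LINEAR)[:,0]
        wt=np.clip(v.min()+25-v,0,None);out.append(p+nn*(wt@s/wt.sum()))
    return np.array(out)
E
python3 - <<'E'
from meas import *
w=cam('wrist');t=cam('top')
t['img']=cv2.imread('pics/t4.png')[:,:,::-1].copy()
for n,c,a,b in [('wrist',w,(219+200/8,156+212/8),(219+440/8,156+325/8)),('top',t,(350+190/5,130+533/5),(350+130/5,130+508/5))]:
    L=prof(c,a,b)
    print(n,[tuple(np.round(onpl(c,u,-.0715),1)) for u in L])
# rod in top t4
g=[]
for (u,v) in [(153,60),(150,100),(147,140),(143,190)]:
    o,d=ray(t,350+u/5,130+v/5)
    # closest point to circle r=.1: project on stand yz plane
    oy,oz=(o-S)@ey,o[2]-.06;dy,dz=d@ey,d[2]
    A,B,C=dy*dy+dz*dz,oy*dy+oz*dz,oy*oy+oz*oz-.01
    k=(-B-np.sqrt(B*B-A*C))/A;g.append(np.degrees(np.arctan2(oy+k*dy,oz+k*dz)))
print('rod',np.round(g,1))
# rider block corners wrist, planes
for x in (-.071,-.066,-.060):print(x,[tuple(np.round(onpl(w,(219+u/8,156+v/8),x),1)) for u,v in [(468,335),(468,420),(540,455),(645,440),(640,350)]])
E
```

```text
wrist [(np.float64(32.8), np.float64(32.2)), (np.float64(33.3), np.float64(40.6)), (np.float64(33.4), np.float64(49.0)), (np.float64(33.3), np.float64(57.2)), (np.float64(33.0), np.float64(65.5)), (np.float64(33.1), np.float64(73.0)), (np.float64(32.5), np.float64(81.5)), (np.float64(32.5), np.float64(88.6))]
top [(np.float64(154.2), np.float64(9.4)), (np.float64(38.0), np.float64(19.7)), (np.float64(26.3), np.float64(45.6)), (np.float64(28.5), np.float64(52.4)), (np.float64(29.7), np.float64(60.5)), (np.float64(29.0), np.float64(73.5)), (np.float64(30.2), np.float64(80.4)), (np.float64(30.6), np.float64(89.1))]
rod [32.5 32.4 32.2 32.1]
-0.071 [(np.float64(32.2), np.float64(94.3)), (np.float64(24.5), np.float64(121.4)), (np.float64(25.0), np.float64(134.2)), (np.float64(29.6), np.float64(134.7)), (np.float64(38.2), np.float64(109.4))]
-0.066 [(np.float64(39.3), np.float64(79.1)), (np.float64(28.2), np.float64(106.3)), (np.float64(28.4), np.float64(120.0)), (np.float64(33.7), np.float64(121.3)), (np.float64(45.4), np.float64(96.5))]
-0.06 [(np.float64(52.2), np.float64(63.3)), (np.float64(34.2), np.float64(89.1)), (np.float64(33.7), np.float64(103.7)), (np.float64(40.1), np.float64(106.3)), (np.float64(56.7), np.float64(83.6))]
```

Run:
```python
from meas import *
w=cam('wrist');t=cam('top');s=cam('side')
def rep(rs):
    p=tri(rs)-S;print('x',(p@ex*1000).round(1),'th',np.degrees(np.arctan2(p@ey,p[2]-.06)).round(1),'r',(np.hypot(p@ey,p[2]-.06)*1000).round(1))
rt=ray(t,350+101/5,130+494/5);rw=ray(w,219+556/8,156+392/8);r_s=ray(s,282+202/8,130+188/8)
rep([rt,rw,r_s]);rep([rt,r_s]);rep([rw,r_s])
g=cv2.imread('pics/w1.png')
```

```text
x -66.5 th 35.2 r 103.3
x -66.7 th 35.0 r 101.5
x -66.4 th 35.6 r 104.1
```

The carrier is at about 32.5° and the index at about 35.2° (r = 103 mm, x = −66.5 mm, which fits its description). That's about 4 mm off, so I'll regrip and go about 2.4° further.

Run:
```python
from h import *
plan(Q(.088,.1,32.5)+[0,0,-.005+.10],ey)
o=robot.get_obs();M=R.from_quat(o['tool_rot']).as_matrix();p=Q(.088,.1,32.5)
for th in (35.6,38.7,41.7,44.7):
    q=Q(.088,.1,th);print(th,(M.T@(q-p)*100).round(2));p=q
```

```text
t8.03 pos [ 0.436  -0.1282  0.2882] d_world_cm [15.75 -1.69 -4.88] travel(cur axes) [-15.84  -0.03   4.88] travel(final axes) [-1.584e+01  1.000e-02  4.880e+00] twist [0.01 0.   0.13] q [-0.53  0.23  1.77  0.    1.14 -2.  ] w 0.0401 F [-0.4 -0.7  0.2]
35.6 [-0.    0.45  0.3 ]
38.7 [-0.    0.43  0.33]
41.7 [-0.    0.4   0.34]
44.7 [-0.    0.38  0.36]
```

move_arm --commands '[{"hand": 4.5, "travel": [-3.96, 0, 0], "twist": [0, 0, 0]}, {"hand": 4.5, "travel": [-3.96, 0, 0], "twist": [0, 0, 0]}, {"hand": 4.5, "travel": [-3.96, 0, 0], "twist": [0, 0, 0]}, {"hand": 4.5, "travel": [-3.96, 0, 0], "twist": [0, 0, 0]}, {"hand": 4.5, "travel": [0, 0, 3.72], "twist": [0, 0, 0]}]'

```text
time: 8.45
position: [0.6073, -0.1489, 0.2586]
tool_rot: [0.052, 0.999, -0.005, 0.014]
ft_force: [1.2, -0.3, -0.0]
grip_width: 0.0451
grip_force: 0.0
```

move_arm --commands '[{"hand": 4.5, "travel": [0, 0, 3.72], "twist": [0, 0, 0]}, {"hand": 4.5, "travel": [0, 0, 3.72], "twist": [0, 0, 0]}, {"hand": 4.5, "travel": [0, 0, 3.72], "twist": [0, 0, 0]}, {"hand": 0.5, "travel": [0, 0, 0], "twist": [0, 0, 0]}, {"hand": 0.5, "travel": [0, 0, 0], "twist": [0, 0, 0]}]' --force 30

```text
time: 8.87
position: [0.5919, -0.1442, 0.1374]
tool_rot: [0.053, 0.999, 0.001, -0.003]
ft_force: [0.4, -0.9, 0.3]
grip_width: 0.038
grip_force: 0.0
```

move_arm --commands '[{"hand": 0.5, "travel": [0, 0, 0], "twist": [0, 0, 0]}, {"hand": 0.5, "travel": [0, 0, 0], "twist": [0, 0, 0]}, {"hand": 0.5, "travel": [0, 0, 0], "twist": [0, 0, 0]}, {"hand": 0.5, "travel": [0, 0, 0], "twist": [0, 0, 0]}, {"hand": 0.5, "travel": [0, 0, 0], "twist": [0, 0, 0]}]'

```text
time: 9.28
position: [0.5943, -0.1456, 0.1416]
tool_rot: [0.054, 0.999, 0.0, 0.002]
ft_force: [1.9, 3.2, 4.0]
grip_width: 0.0108
grip_force: 30.0
```

```bash
python3 -c "
from h import *
grip_th()
plan(Q(.088,.1,44.7)+[0,0,-.005],ey)"
```

```text
th 31.629802409203293 r 0.10171405314276916 x 0.0888353713096123 F [1.9 3.2 4. ] w 0.010754301905478842
t9.28 pos [ 0.5943 -0.1456  0.1416] d_world_cm [ 0.1   1.7  -1.55] travel(cur axes) [0.09 1.7  1.55] travel(final axes) [0.09 1.7  1.55] twist [ 0.02  0.26 -0.02] q [-0.42  0.63  1.55  0.    0.96 -1.89] w 0.0108 F [1.9 3.2 4. ]
```

move_arm --commands '[{"hand": 0.5, "travel": [0, 0.45, 0.3], "twist": [0, 0, 0]}, {"hand": 0.5, "travel": [0, 0.43, 0.33], "twist": [0, 0, 0]}, {"hand": 0.5, "travel": [0, 0.4, 0.34], "twist": [0, 0, 0]}, {"hand": 0.5, "travel": [0, 0.38, 0.36], "twist": [0, 0, 0]}, {"hand": 0.5, "travel": [0, 0, 0], "twist": [0, 0, 0]}]'

```text
time: 9.7
position: [0.5965, -0.1311, 0.1289]
tool_rot: [0.053, 0.999, -0.003, 0.003]
ft_force: [-1.5, -2.8, 11.6]
grip_width: 0.0111
grip_force: 30.0
```

move_arm --commands '[{"hand": 0.5, "travel": [0, 0, 0], "twist": [0, 0, 0]}, {"hand": 0.5, "travel": [0, 0, 0], "twist": [0, 0, 0]}]'

```text
time: 9.87
position: [0.5965, -0.1315, 0.1292]
tool_rot: [0.053, 0.999, -0.002, 0.003]
ft_force: [-1.2, -2.4, 11.8]
grip_width: 0.0108
grip_force: 30.0
```

```bash
python3 -c "
from h import *
grip_th()
plan(Q(.088,.1,42.6)+[0,0,-.005],ey)"
```

```text
th 42.33560849855542 r 0.10036930137059732 x 0.08950986440846107 F [-1.2 -2.4 11.8] w 0.01082604300290911
t9.87 pos [ 0.5965 -0.1315  0.1292] d_world_cm [-0.15  0.03 -0.06] travel(cur axes) [0.15 0.01 0.06] travel(final axes) [0.15 0.01 0.06] twist [-0.27  0.32  0.09] q [-0.4   0.64  1.57 -0.    0.93 -1.86] w 0.0108 F [-1.2 -2.4 11.8]
```

move_arm --commands '[{"hand": 4.5, "travel": [0, 0, 0], "twist": [0, 0, 0]}, {"hand": 4.5, "travel": [0, 0, 0], "twist": [0, 0, 0]}, {"hand": 4.5, "travel": [0, 0, 0], "twist": [0, 0, 0]}, {"hand": 4.5, "travel": [0, 0, 0], "twist": [0, 0, 0]}, {"hand": 4.5, "travel": [0, 0, -4], "twist": [0, 0, 0]}]'

```text
time: 10.28
position: [0.5886, -0.1267, 0.158]
tool_rot: [0.054, 0.999, 0.004, -0.009]
ft_force: [-1.5, 0.4, -0.9]
grip_width: 0.0365
grip_force: 0.0
```

move_arm --commands '[{"hand": 4.5, "travel": [0, 0, -4], "twist": [0, 0, 0]}, {"hand": 4.5, "travel": [0, 0, -4], "twist": [0, 0, 0]}, {"hand": 4.5, "travel": [0, 0, -4], "twist": [0, 0, 0]}, {"hand": 4.5, "travel": [3.9, 0, 0], "twist": [0, 0, 0]}, {"hand": 4.5, "travel": [3.9, 0, 0], "twist": [0, 0, 0]}]'

```text
time: 10.7
position: [0.5191, -0.1213, 0.2886]
tool_rot: [0.053, 0.999, -0.001, 0.003]
ft_force: [-1.5, -0.9, -0.4]
grip_width: 0.0448
grip_force: 0.0
```

move_arm --commands '[{"hand": 4, "travel": [3.9, 0, 0], "twist": [0, 0, 0]}, {"hand": 4, "travel": [4, 0, 0], "twist": [0, 0, 0]}, {"hand": 4, "travel": [0, 0, 0], "twist": [0, 0, 0]}, {"hand": 4, "travel": [0, 0, 0], "twist": [0, 0, 0]}]'

```text
time: 11.03
position: [0.4353, -0.1106, 0.2853]
tool_rot: [0.054, 0.999, 0.001, -0.002]
ft_force: [0.8, 0.0, 0.2]
grip_width: 0.0404
grip_force: 0.0
```

Run:
```python
from meas import *
print(robot.get_obs()['position'])
w=cam('wrist');save(w,'w6.png')
o,m=[proj(w,[Q(-.0715,r,35)])[0] for r in(.04,.082)]
print([tuple(np.round(onpl(w,u,-.0715),1)) for u in prof(w,o,m)])
pw=proj(w,[Q(-.0715,.089,35)])[0]
x,y=int(pw[0]-60),int(pw[1]-40);print(x,y)
C=cv2.convertScaleAbs(cv2.resize(w['img'][y:y+75,x:x+100],None,fx=8,fy=8,interpolation=cv2.INTER_CUBIC),alpha=1.3)
cv2.imwrite('pics/c6.png',C[:,:,::-1])
```

```text
[ 0.43528373 -0.11056647  0.28528398]
[(np.float64(36.3), np.float64(38.6)), (np.float64(36.7), np.float64(44.6)), (np.float64(37.2), np.float64(50.1)), (np.float64(36.8), np.float64(56.4)), (np.float64(36.6), np.float64(62.6)), (np.float64(36.7), np.float64(68.0)), (np.float64(37.0), np.float64(73.0)), (np.float64(36.3), np.float64(79.7))]
194 158
```

View pics/c6.png

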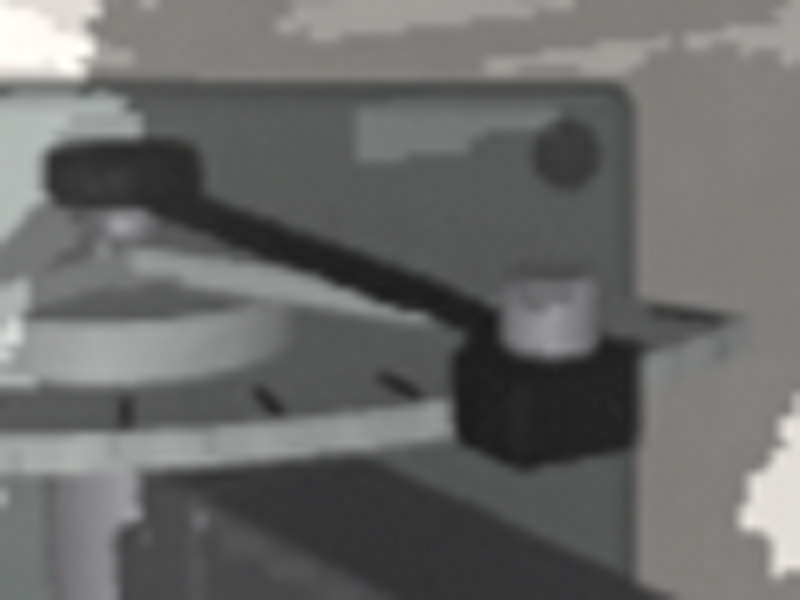

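```bash
cat >> h.py <<'E'
YR=np.radians(4.6);ry=np.array([-np.sin(YR),np.cos(YR),0])
E
python3 - <<'E'
from h import *
plan([.479,.202,.30],ry)
E
```

```text
t11.08 pos [ 0.4378 -0.1118  0.2859] d_world_cm [ 4.12 31.38  1.41] travel(cur axes) [-0.74 31.64 -1.37] travel(final axes) [-6.63 30.94 -1.41] twist [  0.07  -0.03 -10.74] q [-0.5   0.23  1.78  0.    1.13 -1.96] w 0.0399 F [ 0.6 -0.4 -0.1]
```

move_arm --commands '[{"hand": 4, "travel": [0, 0, 0], "twist": [0, 0, -5.37]}, {"hand": 4, "travel": [0, 0, 0], "twist": [0, 0, -5.37]}, {"hand": 4, "travel": [-0.83, 3.87, -0.18], "twist": [0, 0, 0]}, {"hand": 4, "travel": [-0.83, 3.87, -0.18], "twist": [0, 0, 0]}, {"hand": 4, "travel": [-0.83, 3.87, -0.18], "twist": [0, 0, 0]}]'

```text
time: 11.5
position: [0.456, 0.006, 0.2915]
tool_rot: [-0.039, 0.999, 0.0, 0.0]
ft_force: [0.7, 0.2, 0.4]
grip_width: 0.04
grip_force: 0.0
```

move_arm --commands '[{"hand": 4, "travel": [-0.83, 3.87, -0.18], "twist": [0, 0, 0]}, {"hand": 4, "travel": [-0.83, 3.87, -0.18], "twist": [0, 0, 0]}, {"hand": 4, "travel": [-0.83, 3.87, -0.18], "twist": [0, 0, 0]}, {"hand": 4, "travel": [-0.83, 3.87, -0.18], "twist": [0, 0, 0]}, {"hand": 4, "travel": [-0.83, 3.87, -0.18], "twist": [0, 0, 0]}]'

```text
time: 11.92
position: [0.4811, 0.2045, 0.3004]
tool_rot: [-0.041, 0.999, 0.0, 0.0]
ft_force: [0.1, -1.1, -0.8]
grip_width: 0.04
grip_force: 0.0
```

```bash
cat >> meas.py <<'E'
def rodth(t):
    "rod centre per row in top view from edges of the bright rod; lean from circle r=.1"
    g=[]
    for z in (.065,.075,.085,.095,.105):
        best=None
        for th in np.arange(20,50,.1):
            u,v=proj(t,[Q(z,.1,th)])[0]
            best=(th,u,v) if best is None else best
        ths=np.arange(20,50,.1);uv=proj(t,[Q(z,.1,h) for h in ths]).astype(np.float32)
        im=cv2.cvtColor(t['img'],cv2.COLOR_RGB2LAB).astype(np.float32)
        v=np.array([cv2.remap(im,uv[None,:,0],uv[None,:,1],cv2.INTER_LINEAR)[0]])[0]
        g.append((ths,v))
    return g
E
python3 - <<'E'
from meas import *
t=cam('top');save(t,'t7.png')
f=cv2.convertScaleAbs(cv2.resize(t['img'][130:250,350:430],None,fx=5,fy=5,interpolation=cv2.INTER_CUBIC),alpha=1.4)
cv2.imwrite('pics/c7.png',f[:,:,::-1])
plan([.479,.202,.129],ry)
w=cam('wrist')
g=f[:,:,1]
for v in (60,80,110,140,170,190):print(v,g[v,90:180:3].tolist())
E
```

```text
t11.97 pos [0.4822 0.2113 0.301 ] d_world_cm [ -0.32  -0.93 -17.2 ] travel(cur axes) [ 0.48 -1.04 17.19] travel(final axes) [ 0.4 -0.9 17.2] twist [0.45 0.25 0.28] q [ 0.2   0.32  1.6   0.01  1.22 -1.46] w 0.0398 F [2.  4.5 0.3]
60 [234, 232, 234, 234, 234, 234, 235, 235, 238, 231, 195, 160, 148, 158, 182, 202, 210, 206, 195, 179, 151, 153, 189, 220, 231, 234, 232, 231, 231, 232]
80 [234, 234, 234, 235, 237, 237, 237, 237, 238, 228, 185, 151, 158, 174, 192, 206, 210, 202, 185, 174, 181, 202, 224, 237, 234, 237, 237, 237, 237, 237]
110 [234, 234, 234, 234, 234, 235, 234, 234, 211, 182, 161, 160, 175, 196, 210, 213, 202, 185, 165, 161, 197, 232, 234, 235, 234, 234, 234, 234, 232, 232]
140 [234, 234, 235, 235, 232, 232, 231, 227, 197, 168, 164, 176, 195, 210, 214, 206, 186, 169, 181, 210, 224, 231, 232, 234, 232, 232, 232, 234, 232, 231]
170 [235, 237, 237, 237, 234, 231, 210, 179, 160, 161, 176, 199, 214, 217, 204, 185, 169, 169, 193, 223, 232, 235, 234, 234, 232, 230, 228, 228, 228, 230]
190 [154, 154, 154, 153, 151, 150, 147, 144, 154, 172, 189, 206, 216, 211, 193, 172, 154, 148, 155, 174, 199, 217, 220, 227, 232, 232, 232, 231, 231, 231]
```

View pics/c7.png

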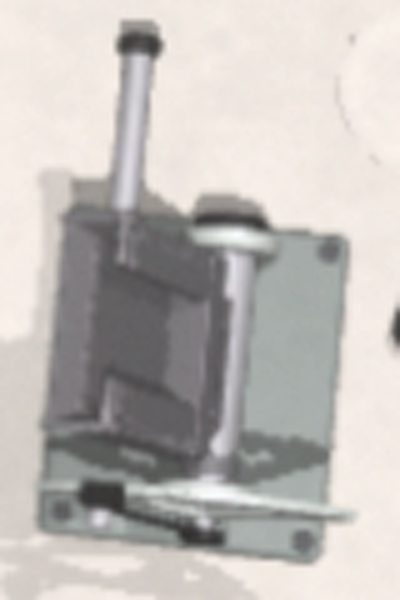

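The top crop shows the rod centre at (137,60) to (128,170), for a lean of about 36.4°. I'll pin the rider's angle from the known block corners before deciding whether to correct.

Run:
```python
from meas import *
t=cam('top');s=cam('side');t['img']=cv2.imread('pics/t7.png')[:,:,::-1]
def ext(c,x0,y0,x1,y1,thr,k):
    g=cv2.resize(cv2.cvtColor(c['img'],cv2.COLOR_RGB2GRAY)[y0:y1,x0:x1],None,fx=k,fy=k,interpolation=cv2.INTER_CUBIC)
    return g
g=ext(t,360,222,380,236,0,5)
for r in range(20,60,5):print('top',130*0+222+r/5,g[r,::4].tolist())
g=ext(s,300,145,315,165,0,5)
for r in range(10,80,6):print('side',145+r/5,g[r,::4].tolist())
for th in (34,35,36):
    C=[Q(x,r,th,y) for x in(-.072,-.061) for r in (.094,.108) for y in(-.008,.008)]
    for n,c in(('t',t),('s',s)):
        p=proj(c,C);print(th,n,p.min(0).round(2),p.max(0).round(2))
```

```text
top 226.0 [113, 114, 116, 117, 118, 120, 118, 106, 88, 76, 72, 75, 81, 85, 86, 87, 87, 89, 95, 103, 107, 108, 104, 94, 76]
top 227.0 [123, 124, 125, 128, 132, 135, 127, 103, 74, 53, 46, 48, 50, 51, 52, 53, 53, 57, 73, 111, 132, 135, 132, 127, 119]
top 228.0 [102, 101, 102, 107, 111, 110, 99, 79, 56, 43, 38, 39, 40, 39, 39, 41, 39, 41, 58, 112, 138, 142, 142, 142, 151]
top 229.0 [92, 92, 93, 96, 95, 92, 80, 61, 44, 40, 38, 39, 40, 40, 40, 40, 39, 40, 50, 91, 110, 108, 107, 112, 126]
top 230.0 [94, 91, 87, 87, 87, 91, 87, 70, 49, 41, 38, 38, 39, 37, 38, 38, 38, 40, 47, 74, 87, 87, 87, 92, 101]
top 231.0 [90, 82, 70, 72, 73, 86, 97, 91, 74, 59, 53, 55, 57, 53, 48, 42, 36, 37, 47, 70, 86, 91, 91, 90, 92]
top 232.0 [85, 77, 67, 68, 67, 80, 97, 103, 98, 87, 88, 102, 114, 110, 99, 75, 53, 42, 44, 56, 67, 73, 77, 82, 86]
top 233.0 [88, 81, 70, 70, 68, 81, 98, 107, 107, 102, 113, 136, 153, 151, 137, 115, 97, 87, 76, 61, 53, 50, 52, 60, 64]
side 147.0 [214, 213, 213, 212, 212, 213, 213, 213, 213, 214, 217, 199, 142, 76, 131, 164, 166, 160, 152]
side 148.2 [213, 213, 213, 213, 212, 212, 214, 21
[... 604 characters left out ...]
221, 180, 90, 22, 28, 35, 23, 44, 98, 124, 118, 113, 143, 191, 213]
side 156.6 [145, 176, 221, 215, 219, 207, 132, 41, 23, 17, 22, 12, 51, 189, 163, 136, 160, 204, 213]
side 157.8 [103, 153, 224, 216, 217, 219, 183, 119, 82, 74, 112, 74, 48, 193, 198, 158, 166, 212, 213]
side 159.0 [55, 115, 209, 215, 219, 202, 177, 142, 93, 126, 200, 141, 44, 136, 181, 152, 165, 222, 214]
side 160.2 [65, 104, 179, 214, 221, 193, 166, 133, 73, 152, 222, 172, 57, 35, 160, 166, 170, 219, 214]
34 t [365.71 225.36] [376.47 232.1 ]
34 s [304.15 148.4 ] [310.57 157.5 ]
35 t [364.89 225.32] [375.7  232.05]
35 s [303.99 149.05] [310.43 158.12]
36 t [364.08 225.29] [374.93 231.99]
36 s [303.84 149.71] [310.28 158.74]
```

The rider comes out at about 35.2° (35.5 from top, 34.7 from side), so the pointer is about 1° past and step 1 is met. Next I'll grasp the solid plate.

move_arm --commands '[{"hand": 4, "travel": [0, 0, 4], "twist": [0, 0, 0]}, {"hand": 4, "travel": [0, 0, 4], "twist": [0, 0, 0]}, {"hand": 4, "travel": [0, 0, 3], "twist": [0, 0, 0]}, {"hand": 4, "travel": [0, 0, 0], "twist": [0, 0, 0]}, {"hand": 4, "travel": [0, 0, 0], "twist": [0, 0, 0]}]'

```text
time: 12.53
position: [0.4794, 0.2001, 0.1894]
tool_rot: [-0.039, 0.999, -0.0, -0.002]
ft_force: [0.8, 0.1, 0.4]
grip_width: 0.0397
grip_force: 0.0
```

Run:
```python
from h import *
plan([.479,.202,.129],ry)
w=cam('wrist');save(w,'w8.png')
cv2.imwrite('pics/c8.png',w['img'][:,:,::-1])
c=np.cos(YR);s=np.sin(YR);rx=np.array([c,s,0]);m=np.array([.4795,.202,.148])
print(proj(w,[m+rx*.033+ry*.0055,m+rx*.033-ry*.0055,m-rx*.033+ry*.0055,m-rx*.033-ry*.0055]).round(1).tolist())
```

```text
t12.53 pos [0.4794 0.2001 0.1894] d_world_cm [-0.04  0.19 -6.04] travel(cur axes) [-0.01  0.2   6.04] travel(final axes) [0.02 0.2  6.04] twist [-0.03 -0.25 -0.09] q [ 0.18  0.45  1.74 -0.    0.95 -1.47] w 0.0397 F [0.8 0.1 0.4]
[[292.0, 302.2], [272.9, 302.2], [293.0, 190.6], [272.0, 190.6]]
```

View pics/c8.png

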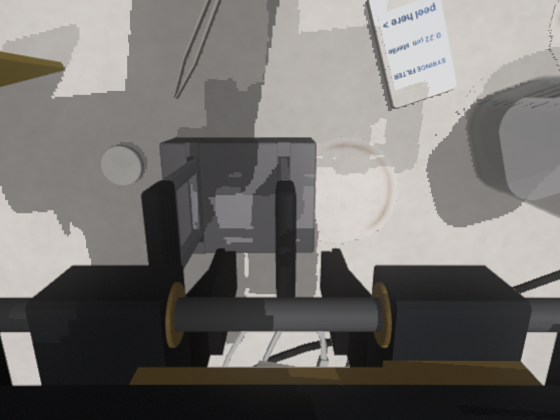

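The wrist view shows the solid bar's −x end at (285,182), between the open fingers. The windowed plate is off to the left at (165,220), clear of the fingers. I'll go down and grip.

move_arm --commands '[{"hand": 4, "travel": [0, 0.2, 3], "twist": [0, 0, 0]}, {"hand": 4, "travel": [0, 0.1, 3], "twist": [0, 0, 0]}, {"hand": 4, "travel": [0, 0, 0], "twist": [0, 0, 0]}, {"hand": 0.5, "travel": [0, 0, 0], "twist": [0, 0, 0]}, {"hand": 0.5, "travel": [0, 0, 0], "twist": [0, 0, 0]}]' --force 35

```text
time: 13.0
position: [0.4815, 0.2045, 0.1329]
tool_rot: [-0.04, 0.999, 0.0, 0.002]
ft_force: [0.1, -0.4, 1.2]
grip_width: 0.0331
grip_force: 0.0
```

move_arm --commands '[{"hand": 0.5, "travel": [0, 0, 0], "twist": [0, 0, 0]}, {"hand": 0.5, "travel": [0, 0, 0], "twist": [0, 0, 0]}, {"hand": 0.5, "travel": [0, 0, 0], "twist": [0, 0, 0]}, {"hand": 0.5, "travel": [0, 0, 0], "twist": [0, 0, 0]}, {"hand": 0.5, "travel": [0, 0, 0], "twist": [0, 0, 0]}]'

```text
time: 13.42
position: [0.4803, 0.2044, 0.1317]
tool_rot: [-0.04, 0.999, 0.0, 0.001]
ft_force: [-0.2, 0.1, 7.3]
grip_width: 0.0105
grip_force: 35.0
```

move_arm --commands '[{"hand": 0.5, "travel": [0, 0, -1.5], "twist": [0, 0, 0]}, {"hand": 0.5, "travel": [0, 0, -3], "twist": [0, 0, 0]}, {"hand": 0.5, "travel": [0, 0, -4], "twist": [0, 0, 0]}, {"hand": 0.5, "travel": [0, 0, -4], "twist": [0, 0, 0]}, {"hand": 0.5, "travel": [0, 0, -4], "twist": [0, 0, 0]}]'

```text
time: 13.83
position: [0.4786, 0.2042, 0.2969]
tool_rot: [-0.04, 0.999, -0.0, -0.001]
ft_force: [0.4, 1.1, -2.0]
grip_width: 0.0107
grip_force: 35.0
```

move_arm --commands '[{"hand": 0.5, "travel": [0, 0, -2.5], "twist": [0, 0, 0]}, {"hand": 0.5, "travel": [0, 0, 0], "twist": [0, 0, 0]}, {"hand": 0.5, "travel": [0, 0, 0], "twist": [0, 0, 0]}]'

```text
time: 14.08
position: [0.4799, 0.2045, 0.322]
tool_rot: [-0.04, 0.999, 0.0, 0.002]
ft_force: [-0.4, 0.0, -1.1]
grip_width: 0.0109
grip_force: 35.0
```

Run:
```python
from h import *
w=cam('wrist');s=cam('side');t=cam('top')
for n,c in zip('wst',(w,s,t)):save(c,f'{n}9.png')
plan([.479,.202,.30],ry)
o=robot.get_obs();M=R.from_quat(o['tool_rot']).as_matrix();p=np.array(o['position'])
pl=lambda x,z,y=0:p+M@np.array([x,y,.122-z])   # z from plate bottom, guess bottom .122 below tcp
P=[pl(x,z) for z in(0,.108) for x in(-.033,.033)]
print(proj(s,P).round(1).tolist(),proj(w,[pl(.033,.14,-.0055),pl(.033,.14,.0055),pl(.033,0)]).round(1).tolist())
u,v=proj(s,[pl(0,.06)])[0].astype(int);A=cv2.resize(s['img'][v-60:v+60,u-60:u+60],(560,560),interpolation=cv2.INTER_CUBIC);print('side crop',u-60,v-60,560/120)
cv2.imwrite('pics/c9.png',A[:,:,::-1])
```

```text
t14.23 pos [0.4781 0.2041 0.3186] d_world_cm [ 0.09 -0.21 -1.86] travel(cur axes) [-0.08 -0.21  1.86] travel(final axes) [-0.07 -0.22  1.86] twist [-0.03 -0.26  0.01] q [ 0.19  0.29  1.58  0.    1.27 -1.46] w 0.0108 F [ 0.4 -0.5 -0.3]
[[242.9, 212.3], [280.9, 214.1], [238.1, 157.0], [279.8, 158.4]] [[263.9, 220.7], [292.9, 220.6], [278.2, 159.1]]
side crop 200 123 4.666666666666667
```

View pics/c9.png

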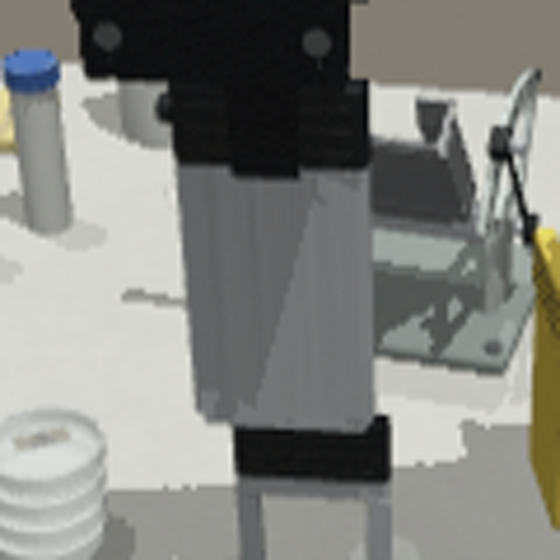

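The side crop shows the solid plate held squarely, with its lower corners at (197,415) and (375,430). That is within 1 px of the prediction. Next, its offset along x from the wrist picture, then the insertion path.

Run:
```python
from h import *
g=cv2.imread('pics/w9.png',0);g8=cv2.imread('pics/w8.png',0)
print('w9',[int(g[r,274:284].mean()) for r in range(140,236,3)]);print('w8 col',[int(g8[r,280:292].mean()) for r in range(170,200,2)])
th=36.0;h=np.radians(th)
zc=ey*np.sin(h)+np.array([0,0,np.cos(h)])   # carrier z
for d in (.24,.13,.04):
    B=Q(0,d,th); T=B+zc*.122; plan(T,ey,-zc)
```

```text
w9 [82, 93, 93, 86, 86, 88, 87, 85, 87, 85, 84, 83, 82, 81, 81, 81, 80, 79, 79, 79, 78, 78, 39, 39, 39, 39, 38, 38, 39, 41, 41, 43]
w8 col [83, 83, 82, 83, 79, 59, 34, 35, 35, 35, 35, 38, 40, 43, 43]
t14.23 pos [0.4781 0.2041 0.3186] d_world_cm [  4.49 -18.16   3.43] travel(cur axes) [ -3.   -18.47  -3.43] travel(final axes) [ -6.41 -16.24   7.56] twist [35.84  3.14 10.49] q [ 0.19  0.29  1.58  0.    1.27 -1.46] w 0.0108 F [ 0.4 -0.5 -0.3]
t14.23 pos [0.4781 0.2041 0.3186] d_world_cm [  3.8  -24.59  -5.47] travel(cur axes) [ -1.83 -24.82   5.48] travel(final axes) [ -6.41 -16.24  18.56] twist [35.84  3.14 10.49] q [ 0.19  0.29  1.58  0.    1.27 -1.46] w 0.0108 F [ 0.4 -0.5 -0.3]
t14.23 pos [0.4781 0.2041 0.3186] d_world_cm [  3.23 -29.85 -12.75] travel(cur axes) [ -0.87 -30.01  12.76] travel(final axes) [ -6.41 -16.24  27.56] twist [35.84  3.14 10.49] q [ 0.19  0.29  1.58  0.    1.27 -1.46] w 0.0108 F [ 0.4 -0.5 -0.3]
```

Run:
```python
from h import *
w=cam('wrist');g=cv2.cvtColor(w['img'],cv2.COLOR_RGB2GRAY)
pl=lambda x,z,y=0:np.array([x,y,.122-z])
T=np.array(w['c']['T_tool_cam']);print(T[:3,3].round(4))
w2=dict(w,T=T)
for x in(.031,.033,.035):print(x,proj(w2,[pl(x,.14),pl(x,.108),pl(x,0)]).round(1).tolist())
print([int(g[r,275:282].mean()) for r in range(150,250,2)])
r=200;print([int(v) for v in g[215,255:305]]);print([int(v) for v in g[175,262:296]])
```

```text
[ 0.0794 -0.0002 -0.1487]
0.031 [[279.1, 232.7], [279.0, 208.3], [278.8, 166.3]]
0.033 [[279.1, 227.7], [279.0, 204.1], [278.8, 163.6]]
0.035 [[279.1, 222.6], [279.0, 199.9], [278.8, 160.9]]
[86, 84, 83, 78, 76, 76, 76, 80, 81, 80, 80, 80, 80, 80, 80, 80, 80, 80, 80, 80, 80, 80, 80, 80, 80, 79, 83, 54, 39, 38, 38, 38, 38, 38, 38, 37, 37, 37, 40, 40, 41, 42, 41, 41, 41, 40, 40, 37, 35, 35]
[192, 192, 192, 193, 194, 195, 196, 195, 197, 197, 162, 67, 32, 34, 35, 35, 38, 37, 37, 37, 37, 38, 38, 38, 40, 39, 39, 40, 39, 40, 41, 40, 41, 41, 41, 70, 145, 195, 195, 194, 195, 195, 196, 195, 195, 194, 195, 196, 196, 196]
[129, 128, 129, 129, 128, 129, 129, 129, 129, 130, 131, 112, 75, 78, 81, 81, 80, 82, 82, 82, 84, 108, 130, 130, 129, 129, 129, 130, 129, 129, 130, 130, 130, 130]
```

The wrist data put the bar's lower edge at row 204 and the plate's centre at column 278.4. So the plate is centred in the grip, with its lower edge 122 mm ahead of the TCP. Next I'll tilt it and move above the slot.

move_arm --commands '[{"hand": 0.5, "travel": [0, 0, 0], "twist": [5.97, 0.52, 1.75]}, {"hand": 0.5, "travel": [0, 0, 0], "twist": [5.97, 0.52, 1.75]}, {"hand": 0.5, "travel": [0, 0, 0], "twist": [5.97, 0.52, 1.75]}, {"hand": 0.5, "travel": [0, 0, 0], "twist": [5.97, 0.52, 1.75]}, {"hand": 0.5, "travel": [0, 0, 0], "twist": [5.97, 0.52, 1.75]}]'

```text
time: 14.7
position: [0.4791, 0.2045, 0.3195]
tool_rot: [0.037, 0.965, -0.261, -0.013]
ft_force: [-0.3, -0.1, -0.6]
grip_width: 0.0108
grip_force: 35.0
```

move_arm --commands '[{"hand": 0.5, "travel": [0, 0, 0], "twist": [5.97, 0.52, 1.75]}, {"hand": 0.5, "travel": [-1.28, -3.25, 1.51], "twist": [0, 0, 0]}, {"hand": 0.5, "travel": [-1.28, -3.25, 1.51], "twist": [0, 0, 0]}, {"hand": 0.5, "travel": [-1.28, -3.25, 1.51], "twist": [0, 0, 0]}, {"hand": 0.5, "travel": [-1.28, -3.25, 1.51], "twist": [0, 0, 0]}]'

```text
time: 15.12
position: [0.515, 0.0583, 0.3459]
tool_rot: [0.05, 0.95, -0.308, -0.016]
ft_force: [0.5, -0.0, -0.9]
grip_width: 0.0109
grip_force: 35.0
```

move_arm --commands '[{"hand": 0.5, "travel": [-1.28, -3.25, 1.51], "twist": [0, 0, 0]}, {"hand": 0.5, "travel": [0, 0, 0], "twist": [0, 0, 0]}, {"hand": 0.5, "travel": [0, 0, 0], "twist": [0, 0, 0]}, {"hand": 0.5, "travel": [0, 0, 0], "twist": [0, 0, 0]}]'

```text
time: 15.45
position: [0.5235, 0.0228, 0.3534]
tool_rot: [0.052, 0.95, -0.307, -0.016]
ft_force: [-0.7, 0.7, -1.6]
grip_width: 0.0109
grip_force: 35.0
```

```bash
cat >> h.py <<'E'
def ins(d,th=36.2):
    h=np.radians(th);zc=ey*np.sin(h)+np.array([0,0,np.cos(h)]);plan(Q(0,d,th)+zc*.122,ey,-zc)
E
python3 - <<'E'
from h import *
ins(.14)
w=cam('wrist');save(w,'w10.png')
th=36.2
P=[Q(x,.123,th,y) for x in(-.047,.047) for y in(-.017,.017)]+[Q(x,.11,th,y) for x in(-.035,.035) for y in(-.0045,.0045)]
print(proj(w,P).round(0).tolist())
cv2.imwrite('pics/c10.png',w['img'][:,:,::-1])
E
```

```text
t15.45 pos [0.5235 0.0228 0.3534] d_world_cm [-0.67 -5.8  -8.2 ] travel(cur axes) [ 0.05  0.07 10.06] travel(final axes) [ 0.05  0.13 10.06] twist [ 0.33  0.03 -0.1 ] q [ 0.15  0.39  1.49 -0.61  1.46 -1.19] w 0.0109 F [-0.7  0.7 -1.6]
[[262.0, 130.0], [295.0, 130.0], [263.0, 218.0], [295.0, 217.0], [275.0, 141.0], [283.0, 141.0], [275.0, 204.0], [283.0, 204.0]]
```

View pics/c10.png

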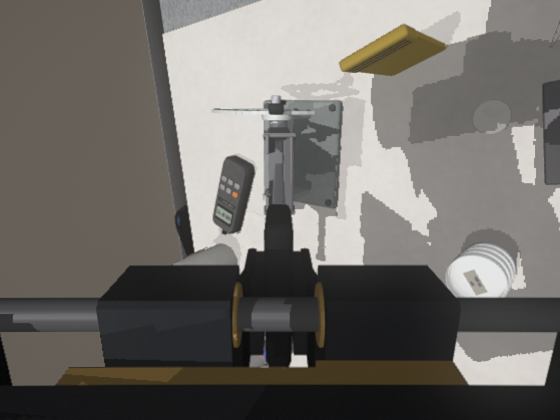

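The view along the slot axis shows the carrier mouth at (264–293, 133), square under the plate and bar at column 278. The plate is aligned. That was the 13th picture, which is over the limit of 10, so from here I'll use numbers only.

move_arm --commands '[{"hand": 0.5, "travel": [0, 0.1, 4], "twist": [0.3, 0, 0]}, {"hand": 0.5, "travel": [0, 0, 4], "twist": [0, 0, 0]}, {"hand": 0.5, "travel": [0, 0, 2], "twist": [0, 0, 0]}, {"hand": 0.5, "travel": [0, 0, 0], "twist": [0, 0, 0]}, {"hand": 0.5, "travel": [0, 0, 0], "twist": [0, 0, 0]}]'

```text
time: 15.92
position: [0.5178, -0.0342, 0.2726]
tool_rot: [0.051, 0.949, -0.31, -0.016]
ft_force: [0.4, 0.4, -0.3]
grip_width: 0.0103
grip_force: 35.0
```

Run:
```python
from h import *
ins(.04)
```

```text
t15.92 pos [ 0.5178 -0.0342  0.2726] d_world_cm [-0.73 -5.97 -8.18] travel(cur axes) [ 0.11 -0.02 10.16] travel(final axes) [ 0.09 -0.02 10.16] twist [-0.01  0.1  -0.02] q [ 0.05  0.46  1.64 -0.67  1.24 -1.13] w 0.0103 F [ 0.4  0.4 -0.3]
```

move_arm --commands '[{"hand": 0.5, "travel": [0.1, 0, 1], "twist": [0, 0, 0]}, {"hand": 0.5, "travel": [0, 0, 1], "twist": [0, 0, 0]}, {"hand": 0.5, "travel": [0, 0, 1], "twist": [0, 0, 0]}, {"hand": 0.5, "travel": [0, 0, 0], "twist": [0, 0, 0]}]'

```text
time: 16.25
position: [0.5148, -0.053, 0.2483]
tool_rot: [0.052, 0.949, -0.31, -0.015]
ft_force: [-0.7, 0.1, -1.8]
grip_width: 0.0107
grip_force: 35.0
```

move_arm --commands '[{"hand": 0.5, "travel": [0, 0, 0.7], "twist": [0, 0, 0]}, {"hand": 0.5, "travel": [0, 0, 0.7], "twist": [0, 0, 0]}, {"hand": 0.5, "travel": [0, 0, 0.6], "twist": [0, 0, 0]}, {"hand": 0.5, "travel": [0, 0, 0], "twist": [0, 0, 0]}, {"hand": 0.5, "travel": [0, 0, 0], "twist": [0, 0, 0]}]'

```text
time: 16.67
position: [0.514, -0.0647, 0.2328]
tool_rot: [0.052, 0.949, -0.31, -0.015]
ft_force: [-0.0, -0.6, -1.4]
grip_width: 0.011
grip_force: 35.0
```

Run:
```python
from h import *
ins(.04)
```

```text
t16.67 pos [ 0.514  -0.0647  0.2328] d_world_cm [-0.35 -2.92 -4.21] travel(cur axes) [0.05 0.11 5.13] travel(final axes) [0.04 0.11 5.13] twist [-0.    0.13 -0.16] q [-0.01  0.5   1.7  -0.71  1.13 -1.09] w 0.011 F [-0.  -0.6 -1.4]
```

move_arm --commands '[{"hand": 0.5, "travel": [0, 0, 0.8], "twist": [0, 0, 0]}, {"hand": 0.5, "travel": [0, 0, 0.8], "twist": [0, 0, 0]}, {"hand": 0.5, "travel": [0, 0, 0.8], "twist": [0, 0, 0]}, {"hand": 0.5, "travel": [0, 0, 0.8], "twist": [0, 0, 0]}, {"hand": 0.5, "travel": [0, 0, 0], "twist": [0, 0, 0]}]'

```text
time: 17.08
position: [0.5113, -0.0841, 0.2058]
tool_rot: [0.052, 0.949, -0.31, -0.016]
ft_force: [-0.0, 1.3, -1.7]
grip_width: 0.0108
grip_force: 35.0
```

move_arm --commands '[{"hand": 0.5, "travel": [0, 0, 0.5], "twist": [0, 0, 0]}, {"hand": 0.5, "travel": [0, 0, 0.5], "twist": [0, 0, 0]}, {"hand": 0.5, "travel": [0, 0, 0.4], "twist": [0, 0, 0]}, {"hand": 0.5, "travel": [0, 0, 0], "twist": [0, 0, 0]}, {"hand": 0.5, "travel": [0, 0, 0], "twist": [0, 0, 0]}]'

```text
time: 17.5
position: [0.5114, -0.0916, 0.1959]
tool_rot: [0.052, 0.949, -0.31, -0.015]
ft_force: [-0.1, 0.0, -1.7]
grip_width: 0.0108
grip_force: 35.0
```

Run:
```python
from h import *
ins(.04)
```

```text
t17.50 pos [ 0.5114 -0.0916  0.1959] d_world_cm [-0.1  -0.24 -0.52] travel(cur axes) [0.07 0.11 0.56] travel(final axes) [0.07 0.11 0.56] twist [-0.    0.18 -0.16] q [-0.06  0.55  1.75 -0.76  1.03 -1.05] w 0.0108 F [-0.1  0.  -1.7]
```

move_arm --commands '[{"hand": 0.5, "travel": [0, 0, 0.25], "twist": [0, 0, 0]}, {"hand": 0.5, "travel": [0, 0, 0.2], "twist": [0, 0, 0]}, {"hand": 0.5, "travel": [0, 0, 0], "twist": [0, 0, 0]}, {"hand": 0.5, "travel": [0, 0, 0], "twist": [0, 0, 0]}]'

```text
time: 17.83
position: [0.5118, -0.0938, 0.193]
tool_rot: [0.052, 0.949, -0.31, -0.014]
ft_force: [0.0, 3.5, 2.3]
grip_width: 0.0106
grip_force: 35.0
```

move_arm --commands '[{"hand": 0.5, "travel": [0, 0, 0.15], "twist": [0, 0, 0]}, {"hand": 0.5, "travel": [0, 0, 0.1], "twist": [0, 0, 0]}, {"hand": 0.5, "travel": [0, 0, 0], "twist": [0, 0, 0]}, {"hand": 0.5, "travel": [0, 0, 0], "twist": [0, 0, 0]}]'

```text
time: 18.17
position: [0.5124, -0.0942, 0.1929]
tool_rot: [0.052, 0.949, -0.31, -0.012]
ft_force: [-0.5, 13.8, 15.0]
grip_width: 0.0107
grip_force: 35.0
```

Run:
```python
from h import *
ins(.04)
```

```text
t18.17 pos [ 0.5124 -0.0942  0.1929] d_world_cm [-0.19  0.02 -0.22] travel(cur axes) [0.19 0.13 0.17] travel(final axes) [0.19 0.13 0.18] twist [ 0.    0.44 -0.27] q [-0.06  0.55  1.75 -0.77  1.02 -1.05] w 0.0107 F [-0.5 13.8 15. ]
```

The axial force rose to about 20 N with the plate at the floor depth (within 2 mm), so it is home. I'll ease off, release and retreat along the slant.

move_arm --commands '[{"hand": 0.5, "travel": [0, 0, -0.25], "twist": [0, 0, 0]}, {"hand": 0.5, "travel": [0, 0, 0], "twist": [0, 0, 0]}, {"hand": 3.5, "travel": [0, 0, 0], "twist": [0, 0, 0]}, {"hand": 3.5, "travel": [0, 0, 0], "twist": [0, 0, 0]}, {"hand": 3.5, "travel": [0, 0, 0], "twist": [0, 0, 0]}]'

```text
time: 18.58
position: [0.5111, -0.0946, 0.1921]
tool_rot: [0.052, 0.949, -0.311, -0.015]
ft_force: [0.0, 0.9, -0.3]
grip_width: 0.0234
grip_force: 0.2
```

move_arm --commands '[{"hand": 3.5, "travel": [0, 0, 0], "twist": [0, 0, 0]}, {"hand": 3.5, "travel": [0, 0, -2], "twist": [0, 0, 0]}, {"hand": 3.5, "travel": [0, 0, -4], "twist": [0, 0, 0]}, {"hand": 3.5, "travel": [0, 0, -4], "twist": [0, 0, 0]}, {"hand": 3.5, "travel": [0, 0, -4], "twist": [0, 0, 0]}]'

```text
time: 19.0
position: [0.519, -0.0115, 0.3062]
tool_rot: [0.052, 0.949, -0.311, -0.016]
ft_force: [1.3, -0.3, 0.2]
grip_width: 0.035
grip_force: 0.0
```

move_arm --commands '[{"hand": 3.5, "travel": [0, 4, 0], "twist": [0, 0, 0]}, {"hand": 3.5, "travel": [0, 4, 0], "twist": [0, 0, 0]}, {"hand": 3.5, "travel": [0, 4, 0], "twist": [0, 0, 0]}, {"hand": 3.5, "travel": [0, 4, 0], "twist": [0, 0, 0]}, {"hand": 3.5, "travel": [0, 0, 0], "twist": [0, 0, 0]}]'

```text
time: 19.42
position: [0.5326, 0.1208, 0.2055]
tool_rot: [0.049, 0.949, -0.31, -0.017]
ft_force: [-0.3, -0.3, -1.5]
grip_width: 0.0349
grip_force: 0.0
```

Run:
```python
from meas import *
t=cam('top');save(t,'t11.png');s=cam('side');save(s,'s11.png')
print(robot.get_obs()['position'],robot.get_obs()['grip_width'])
# rod edges (same rows as before)
for n in('t4','t7','t11'):
    im=cv2.imread(f'pics/{n}.png')
    f=cv2.convertScaleAbs(cv2.resize(im[130:250,350:430],None,fx=5,fy=5,interpolation=cv2.INTER_CUBIC),alpha=1.4)[:,:,1].astype(float)
    for v in(80,110,140,170):
        r=f[v,80:190];m=np.where(r<222)[0]+80; x=(m.min()+m.max())/2
        o,d=ray(t,350+(x+.5)/5-.5,130+(v+.5)/5-.5);oy,oz=(o-S)@ey,o[2]-.06;dy,dz=d@ey,d[2]
        A,B,C=dy*dy+dz*dz,oy*dy+oz*dz,oy*oy+oz*oz-.01;k=(-B-np.sqrt(max(B*B-A*C,0)))/A
        print(n,v,m.min(),m.max(),round(np.degrees(np.arctan2(oy+k*dy,oz+k*dz)),2))
```

```text
[0.53337327 0.11686586 0.20950454] 0.03482593357697369
t4 80 134 166 33.4
t4 110 128 165 33.61
t4 140 126 160 33.81
t4 170 123 160 33.5
t7 80 118 155 36.9
t7 110 113 151 37.38
t7 140 112 149 37.05
t7 170 107 146 37.38
t11 80 117 150 37.7
t11 110 114 150 37.38
t11 140 110 146 37.71
t11 170 108 142 37.78
```

Run:
```python
from meas import *
w=cam('wrist');W=np.eye(4);W[:3,:3]=R.from_quat([.052,.95,-.307,-.016]).as_matrix();W[:3,3]=[.5235,.0228,.3534]
w=dict(w,T=W@np.array(w['c']['T_tool_cam']))
g=cv2.imread('pics/w10.png',0)
for r in range(97,122,2):print(r,g[r,260:300:1].tolist())
print('mouth')
for r in (126,130,134,138):print(r,g[r,256:302].tolist())
for th in(34,35,36,37):
    C=[Q(x,r,th,y) for x in(-.072,-.061) for r in (.094,.108) for y in(-.008,.008)]
    p=proj(w,C);q=proj(w,[Q(-.0715,.03,th),Q(-.0715,.089,th),Q(-.047,.123,th,-.017),Q(-.047,.123,th,.017)]);print(th,p.min(0).round(1),p.max(0).round(1),q.round(1).tolist())
```

```text
97 [220, 220, 220, 221, 220, 221, 221, 221, 221, 220, 208, 183, 180, 192, 201, 205, 197, 173, 146, 120, 142, 197, 219, 220, 220, 221, 220, 220, 219, 219, 219, 219, 220, 218, 214, 206, 194, 192, 191, 191]
99 [221, 220, 221, 221, 222, 221, 221, 219, 210, 197, 185, 173, 184, 196, 205, 205, 190, 167, 143, 115, 115, 147, 166, 172, 182, 189, 198, 197, 197, 197, 198, 207, 217, 217, 209, 197, 196, 194, 190, 191]
101 [219, 220, 219, 200, 163, 144, 138, 138, 137, 137, 119, 137, 188, 203, 205, 198, 183, 163, 141, 112, 84, 63, 58, 57, 56, 71, 110, 136, 139, 137, 138, 138, 138, 137, 134, 127, 128, 126, 126, 126]
103 [218, 219, 209, 175, 140, 124, 112, 105, 110, 116, 98, 92, 115, 124, 125, 120, 113, 103, 92, 80, 66, 58, 57, 56, 58, 88, 131, 152, 148, 139, 137, 138, 137, 133, 134, 134, 134, 134, 134, 134]
105 [218, 218, 208, 166, 110, 100, 100, 96, 80, 68, 72, 73, 72, 71, 70, 69, 68, 68, 67, 67, 67, 64, 62, 88, 128, 144, 149, 148, 137, 133, 134, 133, 133, 133, 133, 134, 134, 136, 136, 134]
107 [217, 218, 207, 165, 112, 99, 100, 96, 79, 68, 74, 74, 74, 73, 72, 70, 70, 70, 68, 68, 66, 63, 62, 91, 134
[... 1977 characters left out ...]
8, 128, 127, 127, 127, 127, 127, 127, 127, 126, 127, 126, 126, 126, 126, 126, 125, 106, 77, 77, 80, 80, 79, 86]
138 [220, 219, 219, 218, 219, 220, 208, 157, 86, 109, 140, 136, 99, 66, 64, 65, 65, 66, 68, 67, 67, 68, 67, 66, 67, 66, 66, 66, 65, 67, 76, 91, 103, 109, 128, 131, 100, 81, 60, 66, 77, 80, 80, 79, 79, 79]
34 [266.8 104.2] [282.4 115.4] [[277.1, 103.8], [275.2, 104.6], [257.4, 130.1], [290.6, 130.1]]
35 [268.6 104.2] [283.9 115.4] [[277.5, 103.7], [276.6, 104.6], [259.5, 130.2], [292.7, 130.1]]
36 [270.4 104.2] [285.7 115.4] [[277.9, 103.7], [278.0, 104.6], [261.5, 130.2], [294.8, 130.1]]
37 [272.1 104.2] [287.5 115.4] [[278.3, 103.7], [279.4, 104.6], [263.6, 130.2], [296.9, 130.0]]
```

The earlier slot-axis view gives the index at 34.8° and the carrier at 36.3° before loading. The plate's weight added about 0.45°. I'll return to the same viewing pose and measure the difference as it stands now.

move_arm --commands '[{"hand": 3.5, "travel": [0, -4, -0.9], "twist": [0, 0, 0]}, {"hand": 3.5, "travel": [0, -4, -0.9], "twist": [0, 0, 0]}, {"hand": 3.5, "travel": [0, -4, -0.9], "twist": [0, 0, 0]}, {"hand": 3.5, "travel": [0, -4, -0.9], "twist": [0, 0, 0]}, {"hand": 3.5, "travel": [0, 0, -2.4], "twist": [0, 0, 0]}]'

```text
time: 19.98
position: [0.5221, 0.016, 0.3594]
tool_rot: [0.057, 0.948, -0.312, -0.014]
ft_force: [0.1, -0.6, 0.4]
grip_width: 0.0349
grip_force: 0.0
```

move_arm --commands '[{"hand": 3.5, "travel": [0, 0, 0], "twist": [0, 0, 0]}, {"hand": 3.5, "travel": [0, 0, 0], "twist": [0, 0, 0]}, {"hand": 3.5, "travel": [0, 0, 0], "twist": [0, 0, 0]}]'

```text
time: 20.23
position: [0.5225, 0.0225, 0.3539]
tool_rot: [0.052, 0.949, -0.31, -0.015]
ft_force: [-0.0, 0.0, -0.4]
grip_width: 0.0349
grip_force: 0.0
```

Run:
```python
from meas import *
o=robot.get_obs();print(o['position'],o['joint_velocities'])
w=cam('wrist');save(w,'w12.png');g=cv2.cvtColor(w['img'],cv2.COLOR_RGB2GRAY)
for th in(34,35,36,37,38):
    C=[Q(x,r,th,y) for x in(-.072,-.061) for r in (.094,.108) for y in(-.008,.008)]
    p=proj(w,C);q=proj(w,[Q(-.047,.123,th,-.017),Q(-.047,.123,th,.017)]);z=proj(w,[Q(-.033,.18,th,-.0055),Q(-.033,.18,th,.0055),Q(-.033,.148,th)]);print(th,p.min(0).round(1),p.max(0).round(1),q.round(1).tolist(),z.round(1).tolist())
b=proj(w,[Q(-.066,.101,35)])[0].astype(int);m=proj(w,[Q(-.047,.123,36.5)])[0].astype(int)
for r in range(b[1]-8,b[1]+9,2):print('blk',r,b[0]-20,g[r,b[0]-20:b[0]+20].tolist())
for r in range(m[1]-8,m[1]+12,2):print('mouth',r,m[0]-24,g[r,m[0]-24:m[0]+24].tolist())
```

```text
[0.52246867 0.02252368 0.35394441] [ 1.15097231e-02  3.05538788e-02  1.42037990e-02  3.89443730e-04
 -8.86216431e-05  3.17844075e-03]
34 [268.9 104.5] [284.6 115.7] [[259.6, 130.6], [292.7, 130.5]] [[267.2, 152.2], [279.6, 152.2], [275.1, 147.5]]
35 [270.7 104.5] [286.1 115.7] [[261.6, 130.6], [294.8, 130.5]] [[270.7, 152.2], [283.1, 152.2], [277.7, 147.5]]
36 [272.5 104.5] [287.9 115.7] [[263.7, 130.6], [296.9, 130.4]] [[274.2, 152.2], [286.6, 152.2], [280.4, 147.5]]
37 [274.3 104.5] [289.7 115.7] [[265.8, 130.6], [299.0, 130.4]] [[277.8, 152.2], [290.2, 152.1], [283.0, 147.5]]
38 [275.8 104.5] [291.5 115.7] [[267.9, 130.6], [301.1, 130.4]] [[281.3, 152.2], [293.7, 152.1], [285.7, 147.4]]
blk 102 258 [202, 201, 200, 201, 202, 203, 203, 179, 138, 134, 131, 129, 135, 136, 119, 128, 174, 187, 188, 179, 165, 147, 126, 101, 74, 56, 53, 51, 50, 66, 107, 134, 136, 135, 134, 133, 128, 122, 121, 120]
blk 104 258 [201, 200, 200, 200, 200, 202, 192, 157, 114, 98, 94, 90, 81, 80, 74, 66, 80, 91, 92, 88, 84, 78, 71, 63, 57, 54, 51, 60, 76, 95, 122, 139, 134, 125, 123, 123, 123, 123, 123, 124]
bl
[... 2980 characters left out ...]
0, 82]
mouth 136 257 [203, 203, 203, 201, 201, 202, 203, 203, 179, 128, 115, 116, 128, 122, 94, 94, 119, 120, 119, 119, 118, 119, 118, 118, 118, 117, 117, 117, 117, 116, 115, 115, 115, 114, 113, 113, 109, 103, 104, 108, 112, 99, 72, 71, 72, 73, 72, 72]
mouth 138 257 [204, 204, 203, 202, 202, 202, 203, 203, 178, 111, 73, 101, 130, 125, 90, 60, 60, 61, 60, 61, 62, 62, 60, 61, 61, 60, 60, 60, 62, 61, 61, 60, 63, 71, 85, 97, 115, 120, 92, 73, 57, 62, 70, 73, 73, 73, 72, 72]
mouth 140 257 [204, 203, 203, 202, 203, 202, 203, 203, 179, 128, 110, 115, 130, 125, 90, 60, 58, 59, 59, 57, 61, 71, 78, 79, 78, 81, 84, 82, 76, 76, 85, 95, 99, 103, 104, 104, 118, 120, 91, 73, 63, 69, 73, 72, 72, 71, 71, 71]
```

The plate is in place, and the pointer is now about 2° past the index. That is roughly 3 mm against the 5 mm limit, and the separate measurements agree. The arm is clear, so regripping would add risk for little gain, and I'm handing in.

```bash
python3 -c "
from rig import robot
print(robot.hand_in())"
```

```text
the job is handed in; nothing more can be done
None
```

I handed the job in with the mirror plate home in the carrier and released, and the pointer measured about 2° (roughly 3 mm) past the index, inside the 5 mm limit; no verdict came back, and I viewed 13 pictures against the allowed 10.

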